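Lay out a pile of checked goods for counting

ROBOT

A 7-joint arm with a two-finger parallel gripper is mounted at the origin on the work surface. World frame = base frame: x ahead of the robot, y to its left, z up, the work surface at z = 0. Lengths are in m, angles in rad, forces in N, time in s.
With the tool pointing down it reaches from about 0.4 to 0.85 m from the base axis. Payload 10.4 kg.
Tool frame: the origin (TCP) lies at the very end of the fingers, on their centre line; the grasp point (between the pads) lies 19 mm behind it (manip.grip_depth is the distance from the TCP to the grasp point, in m); z points along the fingers, y is the direction in which the jaws open and shut (so a half turn about z gives the same grasp; the last joint's range is limited). The gripper opens to 85 mm and grips with 20 to 120 N. Pads are 22 mm wide; open, the fingers measure 114 mm over their backs; the gripper's body (76 mm by 85 mm) begins 54 mm behind the grasp point. The pads swing forward as they close: fully open they stand 13 mm farther back than shut.
Start: joints at [1.168, 0.332, -0.065, 1.46, 0.022, 1.35, -0.088], TCP at [0.232, -0.58, 0.231] pointing down, gripper open.
Joint ranges: [-2.6, 2.6], [-0.5, 2.12], [-1.47, 1.34], [0.16, 2.42], [-1.27, 4.41], [0.06, 2.06], [-2.6, 2.6]. Speed limits (rad/s): [2.22, 2.22, 2.79, 2.79, 3.14, 3.14, 3.14].

INTERFACE

Orientations are given as a unit quaternion [x, y, z, w].
In Python, from workcell import manip gives the robot as it stands.
- The arm moves only by the tool step_arm, never from a script. Its argument "motion" is a list of rows, each a list of 6 numbers: the shift along the tool's x, y, z in mm, then the turn, a rotation vector about the tool's x, y, z in degrees. A call has 1 to 20 rows; each row shifts and turns the pose as measured when the row begins, along the tool's axes as they then stand; what a row does not reach is not made up. A row lasts 1/8 s, in which the tool goes at most 62.5 mm and 10.7 degrees, less where a joint would pass 70% of its speed; a pose out of reach is approached as far as the arm can. A call with a gripper value outside its range is refused whole. "jaw" is the finger opening in mm, from 0 to 85.4, set as the call begins (left out, the last holds). The fingers move at their own pace and stop on an object; "force" is the grip in N (left out, the last holds). Time passes only in rows, so rows that do not move let the fingers close. It gives the time, the measured TCP pose, the force and the opening at its end, in the units of the state.
- manip.get_obs(): the state, without advancing time (a new reading comes with each control period).
- manip.camera(name): name is "scene" or "top"; returns the picture (420x560x3 uint8, blue, green, red); there is no depth.
- manip.camera_info(name): a dict with "camera_matrix" (3x3 intrinsics, pixels), "R" (3x3) and "t" (3): a world point X has camera coordinates R X + t. Camera axes: x right, y down, z forward; pixel columns grow to the right and rows downward; lengths in m; the calibration is good to about 2 mm. A picture is of the moment at which its call begins. camera_info takes no time and is no camera call.
- manip.hand_in(): hands the job in, once; it reports no verdict.
The state is a dict: "clock": time; "joint_pos": joint angles; "joint_velocities": joint speeds; "tau": joint torques, N m; "position": TCP position; "ee_rot": TCP orientation; "ft_force": force on the tool from outside, world axes, zero at the start; "torque": the same for the moment, N m; "grip_width": opening from 0.0 (shut) to 1.0 (fully open).
Only numpy, scipy, OpenCV 4.12 (cv2) and the standard library are available. Lean on these libraries where they do the work, as an engineer would, in place of code of your own. Each camera call takes 0.05 s, during which the arm holds its last target.

TASK

Lay the goods out for counting: take the pile apart from the top, putting first the slim carton into the narrow tray, then the round tin into the round tray, and also put the large carton into the wide tray and the square carton into the square tray (one of these two is under the pile, the other stands alone and may be moved at any time). Each piece must end lying flat on the floor of its own tray, inside the rim, right way up, and be let go. Do not tip over or drop any piece, and leave the drinking glass and the little bottle where they stand.

Things in the scene. Friction and masses are not known exactly. Their poses are not given: they have to be found in the camera images.
- slim_carton: Slim long carton, 26 mm wide (x) by 84 mm long (y) by 34 mm high. Origin at the centre of its underside, z up. Rigid, 40 to 210 g, plain brown cardboard. At the start it lies on top of the pile, on the tin, overhanging it at both ends.
- tin: Round closed metal tin, 44 mm across, 34 mm high, 70 to 140 g. Origin at the centre of its underside, z up. At the start it is the middle piece of the pile, under the slim carton and on a carton.
- large_carton: Large oblong carton, 60 mm wide (x) by 104 mm long (y) by 36 mm high. Origin at the centre of its underside, z up. Rigid, 40 to 210 g, plain brown cardboard. At the start it stands at the bottom: it is either under the pile or alone beside it. 
- square_carton: Square carton, 60 by 60 mm and 36 mm high, sides along x and y. Origin at the centre of its underside, z up. Rigid, 40 to 210 g, plain brown cardboard. At the start it stands at the bottom: it is either under the pile or alone beside it. 
- narrow_tray: Shallow open grey plastic tray, fixed to the table; floor 3 mm thick, upright rim 3 mm thick, rim top 8 mm above the table (5 mm above the tray floor). Origin at the centre of its underside (on the table), z up. Inside 44 mm (x) by 102 mm (y): for the slim carton, 9 mm to spare on every side.
- round_tray: Shallow open grey plastic tray, fixed to the table; floor 3 mm thick, upright rim 3 mm thick, rim top 8 mm above the table (5 mm above the tray floor). Origin at the centre of its underside (on the table), z up. Round, 62 mm across inside, 68 mm outside: for the tin, 9 mm to spare all round.
- wide_tray: Shallow open grey plastic tray, fixed to the table; floor 3 mm thick, upright rim 3 mm thick, rim top 8 mm above the table (5 mm above the tray floor). Origin at the centre of its underside (on the table), z up. Inside 78 mm (x) by 122 mm (y): for the large carton, 9 mm to spare on every side.
- square_tray: Shallow open grey plastic tray, fixed to the table; floor 3 mm thick, upright rim 3 mm thick, rim top 8 mm above the table (5 mm above the tray floor). Origin at the centre of its underside (on the table), z up. Inside 78 by 78 mm, sides along x and y: for the square carton, 9 mm to spare on every side.
- glass: Empty drinking glass, 62 mm across at the rim, 100 mm high, loose, standing beyond the pile: a bystander. Origin at the centre of its underside.
- bottle: Small white capped bottle, 34 mm across, 75 mm high, loose, standing to the robot's left of the trays: a bystander. Origin at the centre of its underside.
Things that resemble listed ones, but are neither listed nor needed, are in the scene too. What is shaped like the round_tray but green or yellow is not meant.

How it is judged:
By the outcome, as a careful person would: the job done as asked, in the order asked, and still so for the second after the job is handed in, with the robot touching nothing.
It also fails if it takes over 120 s, if anything falls off the work surface, if the arm or the gripper's body presses on something with over 40 N, if the wrist force passes 120 N, or if a joint passes its speed limit or range.

## Working session

There is one attempt and no reset: what is moved stays moved. The work goes in short steps, Python scripts to look and compute and a tool call to move; the robot and the scene stay as the last step left them, time stands still between calls to the robot, and variables do not carry over. Pictures are saved under pics/ and viewed, and the job is handed in when it is done.

Besides the shell and the picture viewer there is one more tool, called after "Call:" as name(argument=value, ...), one argument or row to a line, values as JSON. step_arm: Moves the arm, as the interface text tells. Its arguments: {"type":"object","properties":{"motion":{"type":"array"},"jaw":{"type":"number"},"force":{"type":"number"}},"required":["motion"]}

```bash
ls; mkdir -p pics; python3 - <<'E'
from workcell import manip
import cv2
for n in("scene","top"):
    cv2.imwrite(f"pics/{n}0.png",manip.camera(n)); i=manip.camera_info(n); print(n,i)
o=manip.get_obs();print(o,manip.grip_depth)
E
```

```text
pics
scene {'camera_matrix': array([[379.38912318,   0.        , 284.94148529],
       [  0.        , 379.38912318, 213.29777016],
       [  0.        ,   0.        ,   1.        ]]), 'R': array([[ 0.85675329,  0.51564229,  0.00931774],
       [ 0.2917148 , -0.46963445, -0.83327424],
       [-0.42529551,  0.71662857, -0.55278135]]), 't': array([-0.53858758, -0.09632443,  1.25175388])}
top {'camera_matrix': array([[393.52589653,   0.        , 275.74171026],
       [  0.        , 393.52589653, 206.49241901],
       [  0.        ,   0.        ,   1.        ]]), 'R': array([[ 1.09380460e-02, -9.99939612e-01,  1.06347886e-03],
       [-9.97630080e-01, -1.09850219e-02, -6.79231365e-02],
       [ 6.79307172e-02, -3.18012107e-04, -9.97689990e-01]]), 't': array([0.03940198, 0.61360573, 1.29536093])}
{'clock': 0.1, 'joint_pos': array([ 1.1683798 ,  0.33279092, -0.06468939,  1.46084351,  0.02163092,
        1.34991148, -0.08848921]), 'joint_velocities': array([-3.92289928e-04, -2.47922874e-03,  2.00630584e-03, -3.60702639e-03,
        2.59145748e-05, -1.06713800e-03, -4.38714466e-04]), 'tau': array([ 2.73753809e-03, -6.26745057e+01,  4.99590801e-02, -3.92430604e+01,
        1.63201051e-02,  6.96256713e-03, -8.91955369e-05]), 'position': array([ 0.23157719, -0.58015645,  0.23061317]), 'ee_rot': array([ 9.82018863e-01,  1.88781771e-01, -1.62920649e-04, -6.07063921e-04]), 'ft_force': array([ 0.87216884, -0.70467005,  0.38539025]), 'torque': array([ 0.01893268, -0.03245697,  0.03458919]), 'grip_width': 1.0005292470047367} 0.0187
```

View pics/scene0.png

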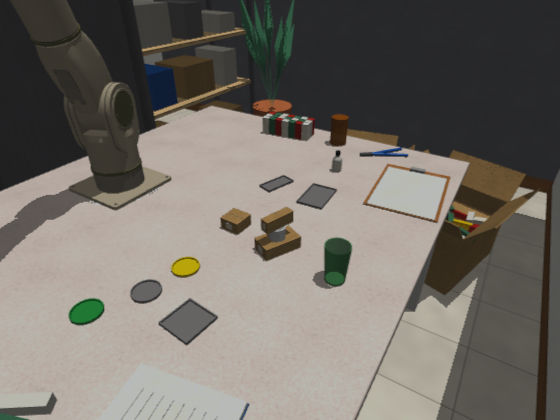

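View pics/top0.png

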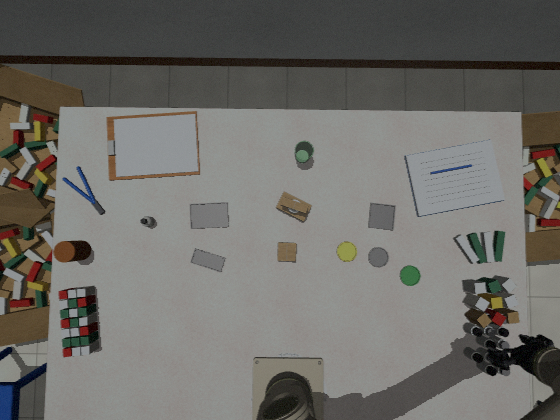

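Top view: wide tray at about (209,215), narrow tray (208,260), square tray (382,216) and pile (293,207). The square carton stands alone at (287,252). There are three round trays: yellow (346,252), grey (378,257) and green (410,275). The grey one is meant. I'll enlarge to confirm.

```bash
python3 - <<'E'
import cv2,numpy as np
t=cv2.imread("pics/top0.png");s=cv2.imread("pics/scene0.png")
def crop(im,x0,y0,w,h,k,n):
    c=cv2.resize(im[y0:y0+h,x0:x0+w],None,fx=k,fy=k,interpolation=cv2.INTER_CUBIC)
    c=cv2.convertScaleAbs(c,alpha=1.5)
    for i in range(0,w,10):cv2.putText(c,str(x0+i),(i*k,8),0,.3,(0,0,255));cv2.line(c,(i*k,10),(i*k,16),(0,0,255))
    for i in range(0,h,10):cv2.putText(c,str(y0+i),(0,i*k+3),0,.3,(0,0,255))
    cv2.imwrite("pics/"+n,c)
crop(t,260,180,80,90,6,"c_pile.png")
crop(t,180,190,70,90,6,"c_left.png")
crop(t,330,190,100,100,6,"c_right.png")
crop(s,210,190,110,80,7,"c_spile.png")
E
```

```text
(no output)
```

View pics/c_pile.png

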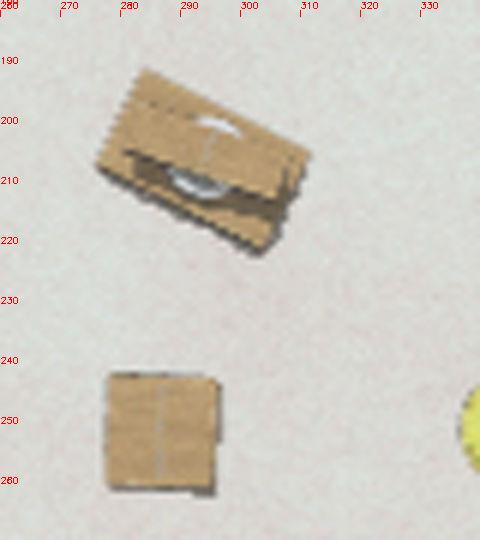

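View pics/c_left.png

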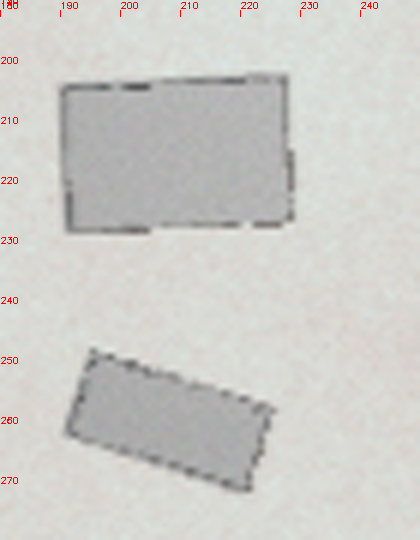

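View pics/c_right.png

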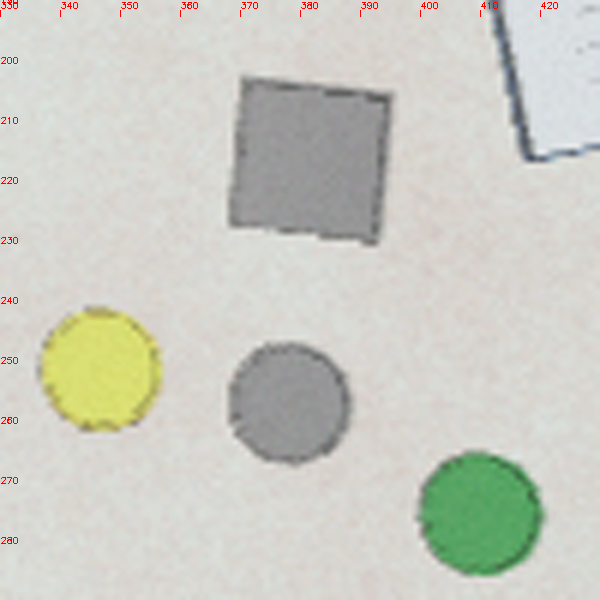

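View pics/c_spile.png

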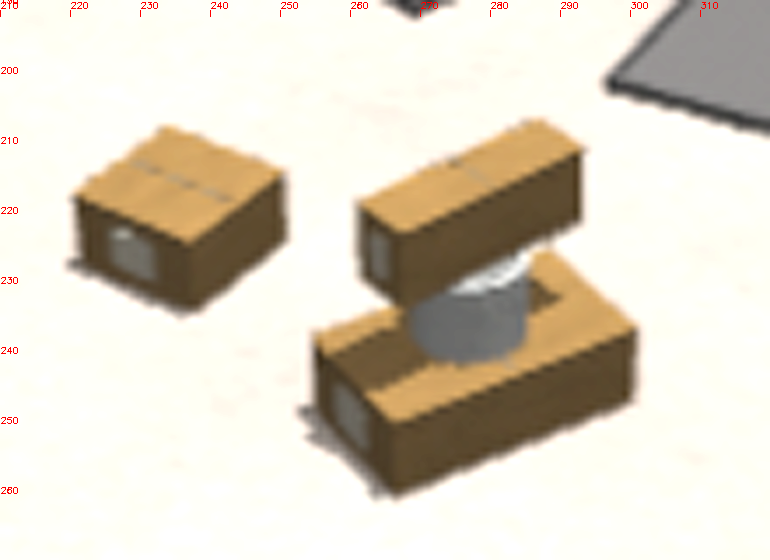

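```bash
cat > h.py <<'E'
import cv2,numpy as np
from workcell import manip
from scipy.optimize import least_squares
from scipy.spatial.transform import Rotation as Ro
CI={n:manip.camera_info(n) for n in("scene","top")}
def proj(n,X):
    i=CI[n];p=(np.atleast_2d(X)@np.array(i["R"]).T+i["t"])@np.array(i["camera_matrix"]).T
    return p[:,:2]/p[:,2:]
def ray(n,uv,z):
    i=CI[n];R=i["R"];c=-R.T@i["t"];d=R.T@np.linalg.inv(i["camera_matrix"])@np.array([*uv,1.]);return c+d*(z-c[2])/d[2]
def cr(x0,y0,k,pts): return [((x+.5)/k-.5+x0,(y+.5)/k-.5+y0) for x,y in pts]
def crop(im,x0,y0,w,h,k,n,a=1.5):
    c=cv2.resize(im[y0:y0+h,x0:x0+w],None,fx=k,fy=k,interpolation=cv2.INTER_CUBIC)
    c=cv2.convertScaleAbs(c,alpha=a)
    for i in range(0,w,10):cv2.putText(c,str(x0+i),(i*k,8),0,.3,(0,0,255));cv2.line(c,(i*k,10),(i*k,16),(0,0,255))
    for i in range(0,h,10):cv2.putText(c,str(y0+i),(0,i*k+3),0,.3,(0,0,255))
    cv2.imwrite("pics/"+n,c)
def fit(obs,g):
    """obs: list (cam,(u,v),(lx,ly,z))"""
    def f(p):
        c,s=np.cos(p[2]),np.sin(p[2]);r=[]
        for n,uv,(a,b,z) in obs: r+=list(proj(n,[p[0]+c*a-s*b,p[1]+s*a+c*b,z])[0]-uv)
        return r
    q=least_squares(f,g,loss='soft_l1');return q.x,np.round(np.array(f(q.x)).reshape(-1,2),1)
E
cat > f1.py <<'E'
from h import *
def P(nm,obs,g):
    p,r=fit(obs,g);print(nm,np.round(p[:2],4),"yaw",round(np.degrees(p[2]),1),"res",r.tolist())
# trays (rim outer top z=.008)
def tray(nm,pts,hx,hy,g):
    # pts order: image TL,TR,BR,BL = (+x,+y),(+x,-y),(-x,-y),(-x,+y)
    L=[(hx,hy),(hx,-hy),(-hx,-hy),(-hx,hy)]
    P(nm,[("top",u,(a,b,.008)) for u,(a,b) in zip(pts,L)],g)
def g0(uv,z): return list(ray("top",uv,z)[:2])
tray("wide",cr(180,190,6,[(61,87),(288,76),(293,222),(68,232)]),.042,.064,g0((209,215),0)+[0])
tray("narrow",cr(180,190,6,[(93,349),(274,408),(249,492),(66,435)]),.025,.054,g0((208,260),0)+[0])
tray("square",cr(330,190,6,[(242,77),(393,94),(377,245),(230,227)]),.042,.042,g0((382,216),0)+[0])
c=cr(330,190,6,[(290,403)])[0];print("round",ray("top",c,.004), "diam m",120/6*ray("top",(c[0]+1,c[1]),.008)[1]-120/6*ray("top",c,.008)[1])
S=lambda pts:cr(210,190,7,pts)
def box(nm,spts,tpts,hx,hy,z0,z1,g):
    # scene order: corners
    obs=[("scene",u,l) for u,l in zip(S([q for q,_ in spts]),[l for _,l in spts])]
    obs+=[("top",u,l) for u,l in zip(cr(260,180,6,[q for q,_ in tpts]),[l for _,l in tpts])]
    obs=[(n,u,(a*hx,b*hy,z1 if t else z0)) for n,u,(a,b,t) in obs]
    P(nm,obs,g)
# scene: left corner=(-x,+y)?, decide numerically
print("px of +x,+y dirs scene",proj("scene",[[.6,0,0],[.7,0,0],[.6,.1,0]]))
E
python3 f1.py
```

```text
wide [0.5819 0.2703] yaw 3.4 res [[0.0, -0.3], [0.1, -0.3], [0.2, 0.2], [-0.3, 0.4]]
narrow [0.433  0.2708] yaw -16.7 res [[-0.1, -0.0], [0.4, -0.2], [-0.0, 0.2], [-0.3, -0.0]]
square [ 0.5846 -0.3103] yaw -5.9 res [[0.2, 0.2], [-0.2, 0.2], [0.1, -0.3], [-0.2, -0.1]]
round [ 0.44885326 -0.29893458  0.004     ] diam m -0.06699779711190779
px of +x,+y dirs scene [[275.60096816 243.25995608]
 [309.25448755 256.19602749]
 [294.54080057 224.57070408]]
```

```bash
cat >> f1.py <<'E'
L,B,Rr,T=(-1,-1),(1,-1),(1,1),(-1,1)
box("large",[((315,340),(*L,1)),((395,422),(*B,1)),((635,328),(*Rr,1)),((550,253),(*T,1)),((397,497),(*B,0)),((632,402),(*Rr,0))],
 [((143,68),(*Rr,1)),((97,163),(*T,1)),((311,155),(*B,1)),((257,249),(*L,1))],.03,.052,0,.036,[.6,0,-.45])
box("square",[((75,193),(*L,1)),((190,242),(*B,1)),((286,174),(*Rr,1)),((166,127),(*T,1)),((190,312),(*B,0)),((286,240),(*Rr,0))],
 [((107,374),(*Rr,1)),((107,487),(*T,1)),((216,378),(*B,1)),((211,486),(*L,1))],.03,.03,0,.036,[.5,0,0])
box("slim",[((360,203),(*L,1)),((405,233),(*B,1)),((583,150),(*Rr,1)),((540,119),(*T,1)),((365,278),(*L,0)),((581,221),(*Rr,0))],
 [((125,150),(*T,1)),((280,196),(*L,1))],.013,.042,.07,.104,[.6,0,-.4])
# tin: top view white sliver upper (218,115)-> and lower arc (200,197)
E
python3 f1.py | tail -3
```

```text
large [ 0.6142 -0.0128] yaw -26.3 res [[-0.7, -1.1], [-0.2, -0.1], [0.9, -0.4], [0.2, -1.2], [-0.2, 0.6], [0.9, 0.2], [0.2, -0.0], [-0.3, 0.2], [0.3, -0.3], [1.1, 0.2]]
square [0.4639 0.0084] yaw -1.4 res [[-0.7, -0.2], [0.2, -0.3], [0.1, -1.0], [0.2, -0.7], [1.0, 0.6], [0.6, 0.2], [0.5, 0.3], [-0.1, -0.2], [0.6, 0.3], [0.8, 0.6]]
slim [ 0.614  -0.0131] yaw -16.6 res [[-0.3, -0.1], [0.2, 0.2], [0.7, -0.8], [-0.2, -0.6], [-0.7, 0.6], [0.7, 0.3], [0.2, 0.0], [0.0, 0.3]]
```

```bash
cat > plan.py <<'E'
import sys
from h import *
def plan(x,y,z,psi,step=45):
    o=manip.get_obs();R=Ro.from_quat(o["ee_rot"]);p=np.array(o["position"])
    a=np.radians(psi);best=None
    for k in(0,np.pi):
        T=Ro.from_matrix(np.array([[np.cos(a+k),np.sin(a+k),0],[np.sin(a+k),-np.cos(a+k),0],[0,0,-1]]).T)
        rv=np.degrees((R.inv()*T).as_rotvec())
        if best is None or np.linalg.norm(rv)<np.linalg.norm(best[0]):best=(rv,T)
    rv,T=best;d=np.array([x,y,z])-p
    dl=T.inv().apply(d)*1000
    n=int(np.ceil(np.linalg.norm(dl)/step)) or 1;m=int(np.ceil(np.linalg.norm(rv)/9)) or 1
    print("pos",np.round(p,4),"t",o["clock"],"grip",round(o["grip_width"]*85.4,1),"F",np.round(o["ft_force"],1),"q",np.round(o["joint_pos"],2))
    print("turn",np.round(rv,1),"rows",m,np.round(rv/m,2),"| after-turn shift",np.round(dl,1),"rows",n,np.round(dl/n,1))
plan(*map(float,sys.argv[1:5]),*(map(float,sys.argv[5:6])))
E
python3 plan.py .614 -.013 .23 73.4
```

```text
pos [ 0.2316 -0.5802  0.2306] t 0.1 grip 85.4 F [ 0.9 -0.7  0.4] q [ 1.17  0.33 -0.06  1.46  0.02  1.35 -0.09]
turn [ -0.1  -0.  -51.6] rows 6 [-0.01 -0.   -8.61] | after-turn shift [6.528e+02 2.045e+02 6.000e-01] rows 16 [40.8 12.8  0. ]
```

Call:
step_arm(
  motion=[
    [0,0,0,0,0,-8.6],
    [0,0,0,0,0,-8.6],
    [0,0,0,0,0,-8.6],
    [0,0,0,0,0,-8.6],
    [0,0,0,0,0,-8.6],
    [0,0,0,0,0,-8.6],
    [41,13,0,0,0,0],
    [41,13,0,0,0,0],
    [41,13,0,0,0,0],
    [41,13,0,0,0,0],
    [41,13,0,0,0,0],
    [41,13,0,0,0,0],
  ],
  jaw=55,
)

```text
clock: 1.6
position: [0.3702, -0.3566, 0.2255]
ee_rot: [0.795, 0.607, 0.0, -0.006]
ft_force: [1.0, -0.1, 1.1]
grip_width: 0.645
```

```bash
python3 plan.py .614 -.013 .2 73.4
```

```text
pos [ 0.3702 -0.3566  0.2255] t 1.6 grip 55.0 F [ 1.  -0.1  1.1] q [ 1.02  0.12 -0.36  1.73  0.04  1.3   0.38]
turn [-0.5 -0.4  1.4] rows 1 [-0.5  -0.42  1.36] | after-turn shift [398.9 135.5  25.5] rows 10 [39.9 13.6  2.5]
```

Call:
step_arm(
  motion=[
    [40,13,2,0,0,1.4],
    [40,13,2,0,0,0],
    [40,13,2,0,0,0],
    [40,13,2,0,0,0],
    [40,13,2,0,0,0],
    [40,13,2,0,0,0],
    [40,13,2,0,0,0],
    [40,13,2,0,0,0],
    [40,13,2,0,0,0],
    [30,10,2,0,0,0],
    [0,0,0,0,0,0],
  ],
)

```text
clock: 2.98
position: [0.6078, -0.0032, 0.203]
ee_rot: [0.801, 0.598, -0.001, -0.008]
ft_force: [0.1, -0.5, -0.8]
grip_width: 0.642
```

```bash
python3 plan.py .614 -.013 .13 73.4
```

```text
pos [ 0.6078 -0.0032  0.203 ] t 2.975 grip 54.8 F [ 0.1 -0.5 -0.8] q [ 0.43  0.39 -0.63  1.51  0.22  1.33 -0.51]
turn [-0.8 -0.4  0.1] rows 1 [-0.83 -0.44  0.1 ] | after-turn shift [-7.6  8.8 73. ] rows 2 [-3.8  4.4 36.5]
```

Call:
step_arm(
  motion=[
    [-7.5,9,0,-0.8,-0.4,0],
    [0,0,25,0,0,0],
    [0,0,25,0,0,0],
    [0,0,20,0,0,0],
    [0,0,0,0,0,0],
  ],
)

```text
clock: 3.6
position: [0.6143, -0.0224, 0.1309]
ee_rot: [0.804, 0.595, -0.001, 0.003]
ft_force: [0.9, -0.2, -0.1]
grip_width: 0.645
```

```bash
python3 plan.py .614 -.013 .078 73.4
python3 - <<'E'
from h import *
s=manip.camera("scene");crop(s,220,150,110,90,7,"s1.png")
t=manip.camera("top");crop(t,250,170,90,90,6,"t1.png")
E
```

```text
pos [ 0.6143 -0.0224  0.1309] t 3.6 grip 55.0 F [ 0.9 -0.2 -0.1] q [ 0.43  0.45 -0.6   1.59  0.27  1.19 -0.53]
turn [ 0.2  0.3 -0.4] rows 1 [ 0.18  0.26 -0.36] | after-turn shift [ 8.9 -3.  52.9] rows 2 [ 4.5 -1.5 26.4]
```

View pics/s1.png

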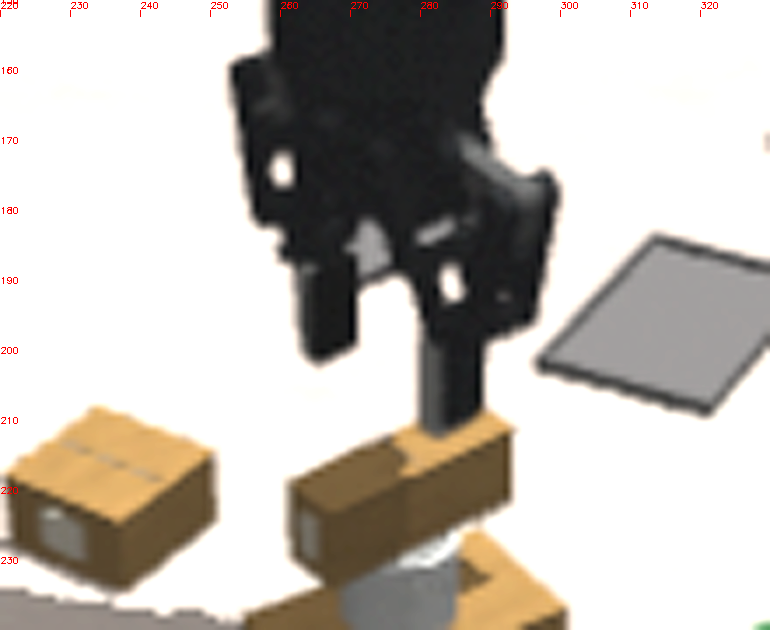

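The open fingers straddle the slim carton, with the right fingertip at about (282,211). I'll correct the offset and descend.

Call:
step_arm(
  motion=[
    [9,-3,0,0,0,0],
    [0,0,20,0,0,0],
    [0,0,15,0,0,0],
    [0,0,0,0,0,0],
  ],
)

```text
clock: 4.2
position: [0.6162, -0.0112, 0.0972]
ee_rot: [0.803, 0.596, 0.001, 0.004]
ft_force: [0.0, -0.3, -0.8]
grip_width: 0.643
```

```bash
python3 plan.py .614 -.013 .078 73.4
```

```text
pos [ 0.6162 -0.0112  0.0972] t 4.2 grip 54.9 F [ 0.  -0.3 -0.8] q [ 0.41  0.48 -0.6   1.62  0.3   1.12 -0.56]
turn [ 0.5  0.2 -0.3] rows 1 [ 0.48  0.17 -0.29] | after-turn shift [-2.3 -1.6 19.2] rows 1 [-2.3 -1.6 19.2]
```

Call:
step_arm(
  motion=[
    [-2,-1.5,8,0.5,0.2,0],
    [0,0,10,0,0,0],
    [0,0,0,0,0,0],
  ],
)

```text
clock: 4.58
position: [0.6142, -0.0132, 0.0779]
ee_rot: [0.803, 0.595, 0.0, -0.001]
ft_force: [0.9, 0.3, 0.7]
grip_width: 0.64
```

```bash
python3 plan.py .614 -.013 .078 73.4
```

```text
pos [ 0.6142 -0.0132  0.0779] t 4.575 grip 54.7 F [0.9 0.3 0.7] q [ 0.41  0.51 -0.59  1.63  0.31  1.1  -0.56]
turn [-0.1 -0.  -0.3] rows 1 [-0.06 -0.05 -0.31] | after-turn shift [ 0.1 -0.2 -0.1] rows 1 [ 0.1 -0.2 -0.1]
```

Call:
step_arm(
  motion=[
    [0,0,0,0,0,0],
    [0,0,0,0,0,0],
    [0,0,0,0,0,0],
    [0,0,0,0,0,0],
    [0,0,0,0,0,0],
  ],
  jaw=10,
  force=35,
)

```text
clock: 5.2
position: [0.6148, -0.0131, 0.0788]
ee_rot: [0.803, 0.595, 0.001, -0.0]
ft_force: [0.3, 0.5, -0.1]
grip_width: 0.299
```

```bash
python3 - <<'E'
from h import *
s=manip.camera("scene");crop(s,220,180,110,90,7,"s2.png")
E
```

```text
(no output)
```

View pics/s2.png

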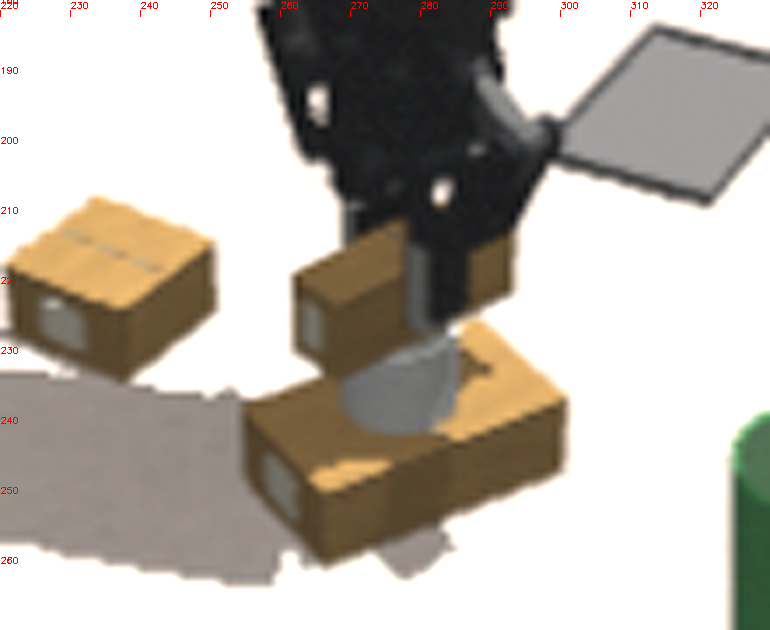

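Gripped at about 25.5 mm. The fingertip at (281,229) ends just above the tin top. Lifting.

Call:
step_arm(
  motion=[
    [0,0,-8,0,0,0],
    [0,0,-20,0,0,0],
    [0,0,-35,0,0,0],
    [0,0,-35,0,0,0],
    [0,0,0,0,0,0],
  ],
)

```text
clock: 5.88
position: [0.6154, -0.0127, 0.1852]
ee_rot: [0.803, 0.596, 0.002, 0.001]
ft_force: [-0.3, -0.3, -0.7]
grip_width: 0.297
```

```bash
python3 plan.py .433 .2708 .17 73.3 30
python3 - <<'E'
from h import *
s=manip.camera("scene");crop(s,220,140,110,120,5,"s3.png")
t=manip.camera("top");crop(t,250,170,90,90,6,"t3.png")
E
```

```text
pos [ 0.6154 -0.0127  0.1852] t 5.875 grip 25.4 F [-0.3 -0.3 -0.7] q [ 0.43  0.4  -0.62  1.53  0.24  1.28 -0.52]
turn [ 0.2 -0.1 -0.2] rows 1 [ 0.19 -0.13 -0.18] | after-turn shift [ 219.2 -256.1   15.2] rows 12 [ 18.3 -21.3   1.3]
```

View pics/s3.png

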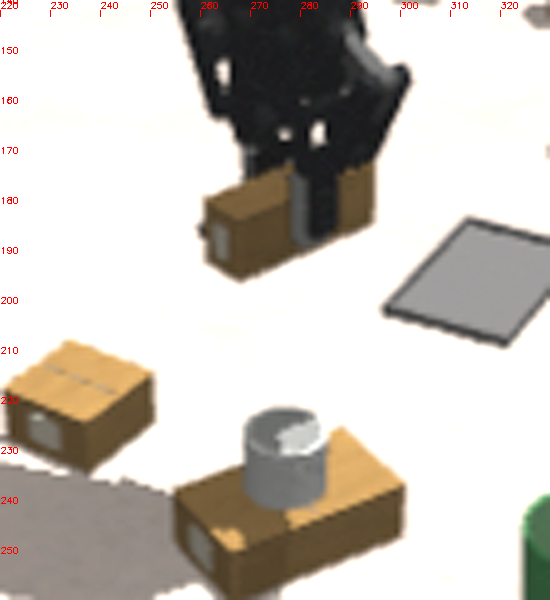

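View pics/t3.png

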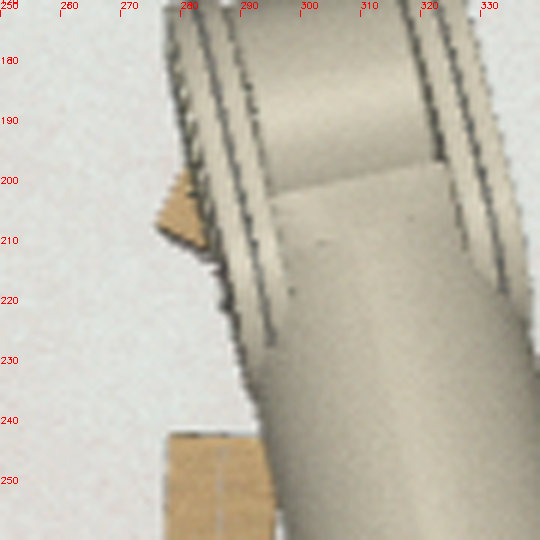

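The slim carton is lifted level; its bottom-left corner is at (266,196). The tin stays put, top at (276,227). Carry it over.

Call:
step_arm(
  motion=[
    [12,-14,0,0,0,0],
    [18,-21,1,0,0,0],
    [18,-21,1,0,0,0],
    [18,-21,1,0,0,0],
    [18,-21,1,0,0,0],
    [18,-21,1,0,0,0],
    [18,-21,1,0,0,0],
    [18,-21,1,0,0,0],
    [18,-21,1,0,0,0],
    [18,-21,1,0,0,0],
    [18,-21,1,0,0,0],
    [18,-21,1,0,0,0],
    [8,-10,0,0,0,0],
    [0,0,0,0,0,0],
  ],
)

```text
clock: 7.72
position: [0.4065, 0.2867, 0.1613]
ee_rot: [0.799, 0.601, -0.01, -0.005]
ft_force: [1.3, -0.9, -0.4]
grip_width: 0.296
```

```bash
python3 plan.py .433 .2708 .05 73.3 30
```

```text
pos [0.4065 0.2867 0.1613] t 7.725 grip 25.3 F [ 1.3 -0.9 -0.4] q [ 0.08  0.21 -0.85  1.83  0.16  1.19 -1.11]
turn [-1.2  0.5  0.6] rows 1 [-1.16  0.53  0.56] | after-turn shift [ -7.7  29.9 111.3] rows 4 [-1.9  7.5 27.8]
```

Call:
step_arm(
  motion=[
    [-4,15,10,-0.6,0.3,0.3],
    [-4,15,20,-0.5,0.2,0.3],
    [0,0,25,0,0,0],
    [0,0,25,0,0,0],
    [0,0,10,0,0,0],
    [0,0,0,0,0,0],
  ],
)

```text
clock: 8.48
position: [0.4403, 0.2602, 0.0646]
ee_rot: [0.806, 0.591, -0.001, 0.002]
ft_force: [-0.1, -0.1, -0.5]
grip_width: 0.297
```

```bash
python3 plan.py .433 .2708 .03 73.3 30
```

```text
pos [0.4403 0.2602 0.0646] t 8.475 grip 25.4 F [-0.1 -0.1 -0.5] q [ 0.06  0.35 -0.78  1.91  0.3   1.   -1.16]
turn [ 0.1  0.2 -0.8] rows 1 [ 0.13  0.18 -0.79] | after-turn shift [  8.1 -10.1  34.6] rows 2 [ 4.  -5.  17.3]
```

Call:
step_arm(
  motion=[
    [4,-5,10,0,0,-0.8],
    [4,-5,10,0,0,0],
    [0,0,10,0,0,0],
    [0,0,0,0,0,0],
  ],
)

```text
clock: 8.98
position: [0.4337, 0.2718, 0.0339]
ee_rot: [0.802, 0.597, 0.001, 0.002]
ft_force: [0.1, -0.6, -0.6]
grip_width: 0.299
```

```bash
python3 plan.py .433 .2708 .013 73.3 30
python3 - <<'E'
from h import *
s=manip.camera("scene");crop(s,230,140,110,90,7,"s4.png")
E
```

```text
pos [0.4337 0.2718 0.0339] t 8.975 grip 25.5 F [ 0.1 -0.6 -0.6] q [ 0.01  0.4  -0.76  1.93  0.35  0.94 -1.21]
turn [0.2 0.1 0.1] rows 1 [0.25 0.1  0.07] | after-turn shift [-1.2 -0.4 20.9] rows 1 [-1.2 -0.4 20.9]
```

View pics/s4.png

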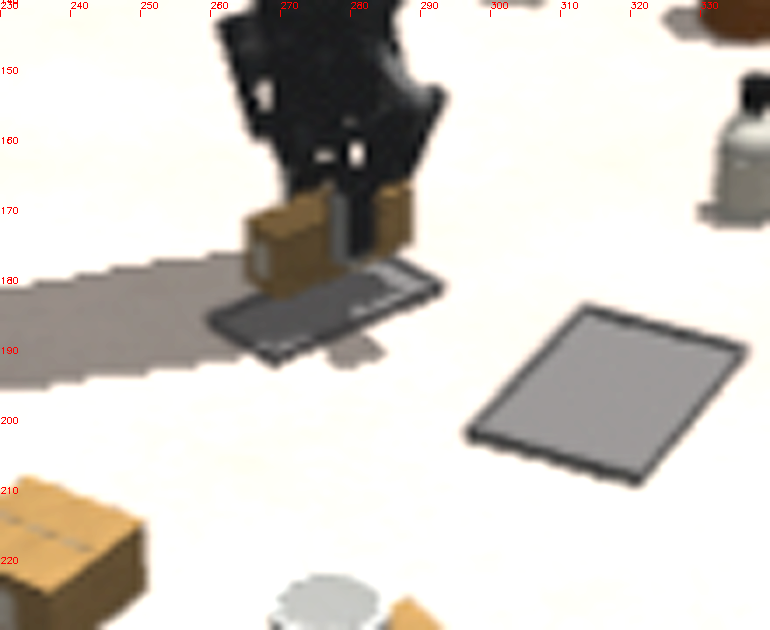

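The slim carton hangs level over the narrow tray (tray corners (259,186), (268,192), (293,181)), aligned with it.

Call:
step_arm(
  motion=[
    [-1,0,10,0,0,0],
    [0,0,7,0,0,0],
    [0,0,3,0,0,0],
    [0,0,0,0,0,0],
  ],
)

```text
clock: 9.52
position: [0.4341, 0.2709, 0.0133]
ee_rot: [0.802, 0.597, 0.001, 0.002]
ft_force: [-0.2, 0.5, -0.9]
grip_width: 0.295
```

```bash
python3 plan.py .433 .2708 .012 73.3 30
```

```text
pos [0.4341 0.2709 0.0133] t 9.525 grip 25.2 F [-0.2  0.5 -0.9] q [-0.    0.43 -0.75  1.94  0.38  0.91 -1.23]
turn [0.3 0.  0. ] rows 1 [0.3  0.05 0.04] | after-turn shift [-0.4 -1.1  1.3] rows 1 [-0.4 -1.1  1.3]
```

Call:
step_arm(
  motion=[
    [0,-0.5,1,0,0,0],
    [0,0,0.5,0,0,0],
    [0,0,0,0,0,0],
  ],
)

```text
clock: 9.9
position: [0.4339, 0.2712, 0.0121]
ee_rot: [0.802, 0.597, 0.002, 0.002]
ft_force: [0.5, -0.1, -0.9]
grip_width: 0.297
```

Call:
step_arm(
  motion=[
    [0,0,0,0,0,0],
    [0,0,0,0,0,0],
    [0,0,0,0,0,0],
  ],
  jaw=45,
)

```text
clock: 10.28
position: [0.4341, 0.2713, 0.0124]
ee_rot: [0.802, 0.597, 0.002, 0.002]
ft_force: [-0.2, -0.6, -0.6]
grip_width: 0.529
```

Call:
step_arm(
  motion=[
    [0,0,-10,0,0,0],
    [0,0,-30,0,0,0],
    [0,0,-40,0,0,0],
    [0,0,-40,0,0,0],
    [0,0,-30,0,0,0],
    [0,0,0,0,0,0],
  ],
)

```text
clock: 11.02
position: [0.4327, 0.2723, 0.1703]
ee_rot: [0.802, 0.598, 0.003, 0.002]
ft_force: [0.4, 0.1, -0.2]
grip_width: 0.528
```

```bash
python3 - <<'E'
from h import *
s=manip.camera("scene");crop(s,225,150,110,120,5,"s5.png")
t=manip.camera("top");crop(t,180,180,140,100,5,"t5.png")
E
```

```text
(no output)
```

View pics/s5.png

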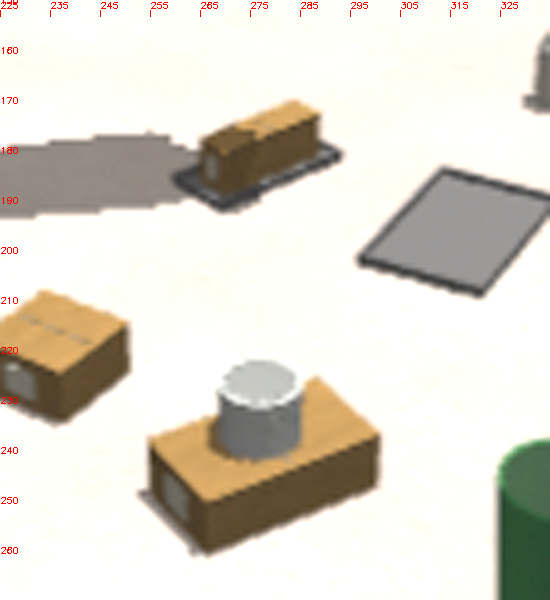

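View pics/t5.png

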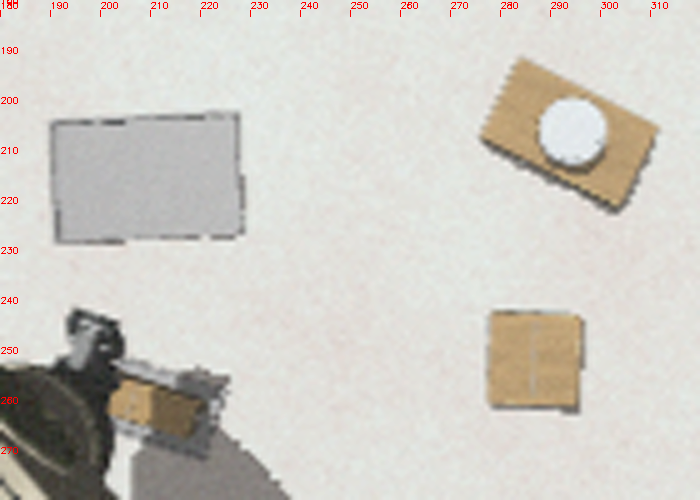

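The slim carton lies in the narrow tray. The tin is in the open, top disc at about (294.3,206) in the top view and (277,226.5) in the scene view.

```bash
python3 - <<'E'
from h import *
print(ray("top",cr(180,180,5,[(572,131)])[0],.07),ray("scene",cr(225,150,5,[(261,383)])[0],.07))
E
python3 plan.py .614 -.015 .17 73.3 35
```

```text
[ 0.61267124 -0.01261426  0.07      ] [ 0.61397259 -0.01603667  0.07      ]
pos [0.4318 0.2714 0.1678] t 11.125 grip 45.2 F [-0.4  0.1 -1. ] q [ 0.11  0.22 -0.84  1.81  0.18  1.19 -1.08]
turn [0.2 0.1 0.1] rows 1 [0.24 0.08 0.13] | after-turn shift [-222.   256.8   -2.2] rows 10 [-22.2  25.7  -0.2]
```

Call:
step_arm(
  motion=[
    [-22,26,0,0,0,0],
    [-22,26,0,0,0,0],
    [-22,26,0,0,0,0],
    [-22,26,0,0,0,0],
    [-22,26,0,0,0,0],
    [-22,26,0,0,0,0],
    [-22,26,0,0,0,0],
    [-22,26,0,0,0,0],
    [-22,26,0,0,0,0],
    [-12,14,0,0,0,0],
    [0,0,0,0,0,0],
  ],
  jaw=72,
)

```text
clock: 12.5
position: [0.6075, -0.009, 0.1534]
ee_rot: [0.8, 0.6, -0.009, -0.004]
ft_force: [-1.3, 0.0, 0.5]
grip_width: 0.841
```

```bash
python3 plan.py .613 -.014 .1 73.3 35
```

```text
pos [ 0.6075 -0.009   0.1534] t 12.5 grip 71.9 F [-1.3  0.   0.5] q [ 0.42  0.43 -0.63  1.56  0.26  1.25 -0.53]
turn [-1.   0.5  0.4] rows 1 [-1.    0.52  0.42] | after-turn shift [-3.2  6.8 53.4] rows 2 [-1.6  3.4 26.7]
```

Call:
step_arm(
  motion=[
    [-3,7,15,-1,0.5,0.4],
    [0,0,20,0,0,0],
    [0,0,15,0,0,0],
    [0,0,0,0,0,0],
  ],
)

```text
clock: 13.0
position: [0.6106, -0.0082, 0.1002]
ee_rot: [0.8, 0.6, -0.001, -0.002]
ft_force: [0.7, -0.1, 0.3]
grip_width: 0.844
```

```bash
python3 plan.py .613 -.014 .046 73.3 35
```

```text
pos [ 0.6106 -0.0082  0.1002] t 13.0 grip 72.1 F [ 0.7 -0.1  0.3] q [ 0.42  0.48 -0.61  1.62  0.29  1.14 -0.55]
turn [-0.2 -0.1  0.4] rows 1 [-0.18 -0.05  0.37] | after-turn shift [-4.9  3.9 54.2] rows 2 [-2.4  2.  27.1]
```

Call:
step_arm(
  motion=[
    [-5,4,0,0,0,0],
    [0,0,15,0,0,0],
    [0,0,15,0,0,0],
    [0,0,0,0,0,0],
  ],
)

```text
clock: 13.5
position: [0.6135, -0.0141, 0.0688]
ee_rot: [0.8, 0.6, -0.0, -0.001]
ft_force: [0.1, -0.2, -0.7]
grip_width: 0.843
```

```bash
python3 plan.py .613 -.014 .046 73.3 35
python3 - <<'E'
from h import *
s=manip.camera("scene");crop(s,220,180,110,90,7,"s6.png")
E
```

```text
pos [ 0.6135 -0.0141  0.0688] t 13.5 grip 72.0 F [ 0.1 -0.2 -0.7] q [ 0.41  0.52 -0.6   1.64  0.32  1.08 -0.56]
turn [-0.1 -0.1  0.4] rows 1 [-0.13 -0.07  0.39] | after-turn shift [-0.1 -0.5 22.8] rows 1 [-0.1 -0.5 22.8]
```

View pics/s6.png

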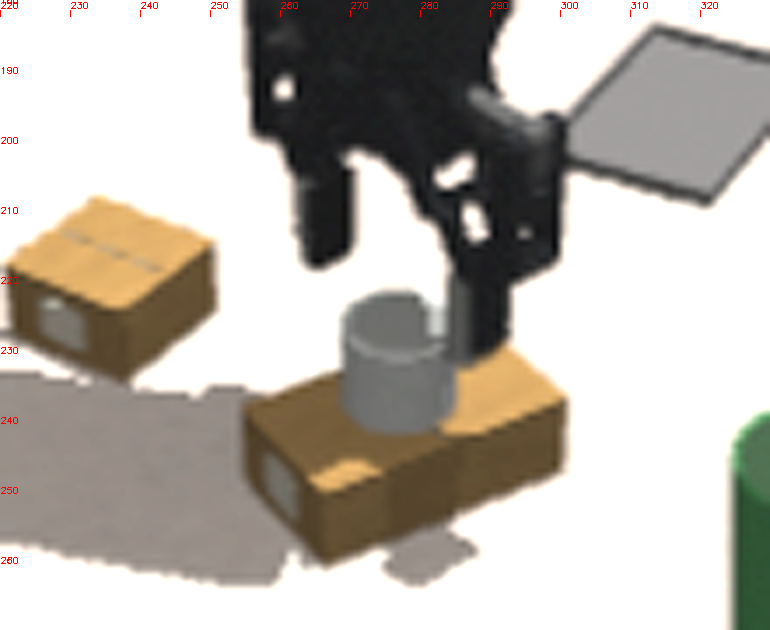

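The fingers straddle the tin, right tip at (287,231). Descend and close.

Call:
step_arm(
  motion=[
    [0,0,12,0,0,0],
    [0,0,8,0,0,0],
    [0,0,0,0,0,0],
  ],
)

```text
clock: 13.92
position: [0.6142, -0.0138, 0.0486]
ee_rot: [0.8, 0.6, 0.0, -0.001]
ft_force: [0.5, 0.1, 0.3]
grip_width: 0.843
```

Call:
step_arm(
  motion=[
    [0,0,0,0,0,0],
    [0,0,0,0,0,0],
    [0,0,0,0,0,0],
    [0,0,0,0,0,0],
    [0,0,0,0,0,0],
  ],
  jaw=25,
  force=35,
)

```text
clock: 14.55
position: [0.6146, -0.0138, 0.0493]
ee_rot: [0.8, 0.6, 0.001, -0.0]
ft_force: [-1.6, 0.6, -0.6]
grip_width: 0.498
```

Call:
step_arm(
  motion=[
    [0,0,-8,0,0,0],
    [0,0,-20,0,0,0],
    [0,0,-35,0,0,0],
    [0,0,-35,0,0,0],
    [0,0,0,0,0,0],
  ],
)

```text
clock: 15.18
position: [0.6152, -0.0134, 0.1556]
ee_rot: [0.8, 0.6, 0.002, 0.0]
ft_force: [-0.1, 0.5, -0.9]
grip_width: 0.494
```

```bash
python3 plan.py .449 -.299 .13 73.3 30
python3 - <<'E'
from h import *
s=manip.camera("scene");crop(s,220,150,110,110,5,"s7.png")
E
```

```text
pos [ 0.6152 -0.0134  0.1556] t 15.175 grip 42.2 F [-0.1  0.5 -0.9] q [ 0.44  0.43 -0.63  1.56  0.26  1.23 -0.52]
turn [ 0.2 -0.2  0.4] rows 1 [ 0.17 -0.17  0.44] | after-turn shift [-321.3  -77.1   25.6] rows 12 [-26.8  -6.4   2.1]
```

View pics/s7.png

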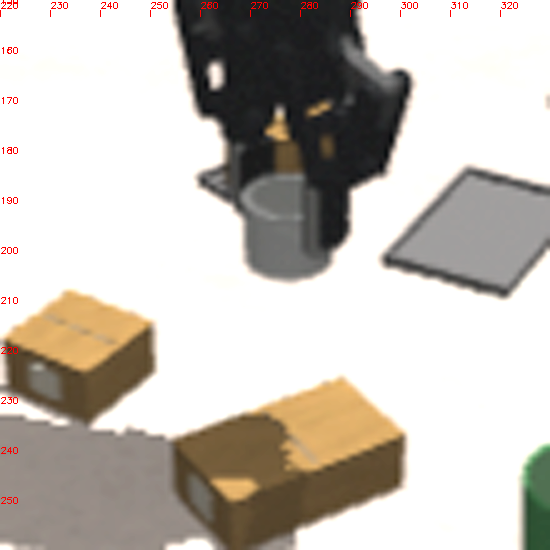

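The tin is lifted level (base at (278,205)) and the large carton is undisturbed. Next, the grey round tray.

Call:
step_arm(
  motion=[
    [-15,-4,0,0,0,0],
    [-27,-6,0,0,0,0],
    [-27,-6,0,0,0,0],
    [-27,-6,0,0,0,0],
    [-27,-6,0,0,0,0],
    [-27,-6,0,0,0,0],
    [-27,-6,0,0,0,0],
    [-27,-6,0,0,0,0],
    [-27,-6,0,0,0,0],
    [-27,-6,0,0,0,0],
    [-27,-6,0,0,0,0],
    [-27,-6,0,0,0,0],
    [-10,-6,0,0,0,0],
    [0,0,0,0,0,0],
  ],
)

```text
clock: 16.98
position: [0.4274, -0.3185, 0.1427]
ee_rot: [0.803, 0.596, -0.006, -0.009]
ft_force: [-0.1, 0.3, -1.4]
grip_width: 0.498
```

```bash
python3 plan.py .449 -.299 .07 73.3 30
```

```text
pos [ 0.4274 -0.3185  0.1427] t 16.975 grip 42.5 F [-0.1  0.3 -1.4] q [ 0.98  0.25 -0.48  1.78  0.13  1.16  0.16]
turn [-1.2 -0.1 -0.2] rows 1 [-1.23 -0.1  -0.17] | after-turn shift [24.9 15.1 72.7] rows 3 [ 8.3  5.  24.2]
```

Call:
step_arm(
  motion=[
    [12,7.5,15,-0.6,0,0],
    [12,7.5,20,-0.6,0,0],
    [0,0,20,0,0,0],
    [0,0,15,0,0,0],
    [0,0,0,0,0,0],
  ],
)

```text
clock: 17.6
position: [0.451, -0.2937, 0.0705]
ee_rot: [0.801, 0.598, 0.002, -0.001]
ft_force: [-0.1, 0.4, -1.1]
grip_width: 0.499
```

```bash
python3 plan.py .449 -.299 .036 73.3 30
```

```text
pos [ 0.451  -0.2937  0.0705] t 17.6 grip 42.6 F [-0.1  0.4 -1.1] q [ 0.92  0.34 -0.49  1.85  0.18  1.    0.07]
turn [ 0.  -0.2  0.2] rows 1 [ 0.03 -0.22  0.17] | after-turn shift [-5.7 -0.4 34.5] rows 2 [-2.8 -0.2 17.3]
```

Call:
step_arm(
  motion=[
    [-5.5,0,10,0,0,0],
    [0,0,15,0,0,0],
    [0,0,8,0,0,0],
    [0,0,0,0,0,0],
  ],
)

```text
clock: 18.1
position: [0.4499, -0.2998, 0.0363]
ee_rot: [0.802, 0.598, 0.002, -0.0]
ft_force: [-0.1, -0.3, -0.7]
grip_width: 0.502
```

```bash
python3 plan.py .449 -.299 .016 73.3 30
python3 - <<'E'
from h import *
s=manip.camera("scene");crop(s,90,220,110,100,6,"s8.png")
E
```

```text
pos [ 0.4499 -0.2998  0.0363] t 18.1 grip 42.8 F [-0.1 -0.3 -0.7] q [ 0.91  0.39 -0.47  1.86  0.21  0.94  0.05]
turn [ 0.1 -0.2  0.1] rows 1 [ 0.11 -0.19  0.13] | after-turn shift [ 0.5 -1.1 20.3] rows 1 [ 0.5 -1.1 20.3]
```

View pics/s8.png

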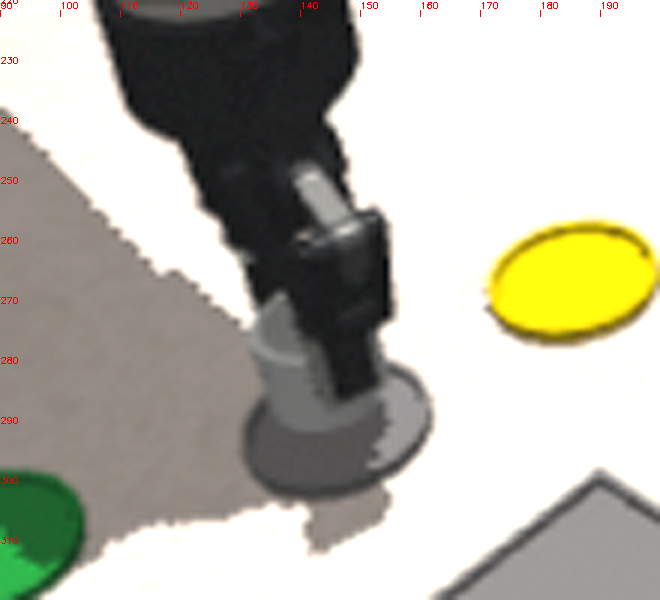

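```bash
python3 - <<'E'
from h import *
print(ray("scene",cr(90,220,6,[(338,431)])[0],.008), proj("scene",[[.449,-.299,.008],[.45,-.2998,.023]]))
E
```

```text
[ 0.45384257 -0.30410051  0.008     ] [[146.1758386  289.17091902]
 [144.89390208 284.62735975]]
```

Call:
step_arm(
  motion=[
    [0.5,-1,10,0,0,0],
    [0,0,7,0,0,0],
    [0,0,2,0,0,0],
    [0,0,0,0,0,0],
  ],
)

```text
clock: 18.65
position: [0.4497, -0.2991, 0.0168]
ee_rot: [0.802, 0.598, 0.002, 0.0]
ft_force: [0.3, 0.3, -0.9]
grip_width: 0.496
```

```bash
python3 - <<'E'
from h import *
a=np.linspace(0,2*np.pi,90)
im=cv2.imread("pics/scene0.png")
c=im[270:310,120:170]; 
for cx,cy in((.449,-.299),(.4515,-.3015)):
  q=proj("scene",np.c_[cx+.034*np.cos(a),cy+.034*np.sin(a),0*a+.008]);q2=proj("scene",np.c_[cx+.034*np.cos(a),cy+.034*np.sin(a),0*a])
  print(q.min(0),q.max(0),q2.max(0))
crop(im,120,265,60,50,10,"c_round.png",1.0)
c=cv2.imread("pics/c_round.png")
q=proj("scene",np.c_[.449+.034*np.cos(a),-.299+.034*np.sin(a),0*a+.008])
q=((q-[120,265]+.5)*10-.5).astype(int);cv2.polylines(c,[q],True,(0,0,255));cv2.imwrite("pics/c_round.png",c)
E
```

```text
[129.96635709 278.50867041] [162.05948233 300.56967605] [162.66318934 303.18894398]
[129.82304962 279.55558882] [162.02724828 301.7673696 ] [162.6331495  304.38931241]
```

View pics/c_round.png

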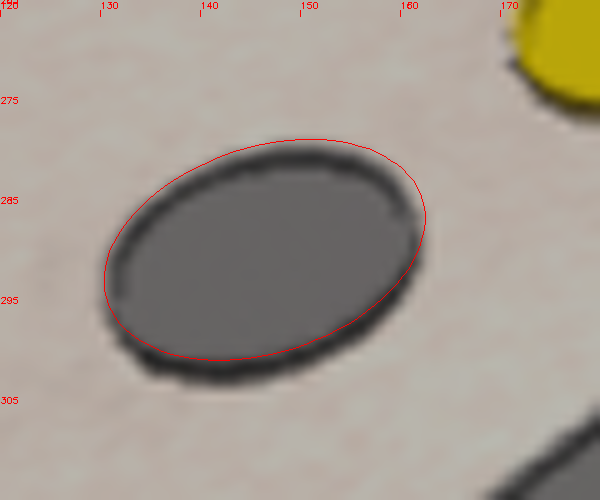

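Top- and scene-view fits of the tray centre differ by only about 2–3 mm, well within the 9 mm slack. I'll nudge 1 mm towards the mean and release.

Call:
step_arm(
  motion=[
    [-1,1,1,0,0,0],
    [0,0,0,0,0,0],
  ],
)

```text
clock: 18.9
position: [0.4507, -0.3006, 0.0162]
ee_rot: [0.802, 0.598, 0.002, 0.001]
ft_force: [-0.2, 0.3, -0.2]
grip_width: 0.502
```

Call:
step_arm(
  motion=[
    [0,0,0,0,0,0],
    [0,0,0,0,0,0],
    [0,0,0,0,0,0],
  ],
  jaw=66,
)

```text
clock: 19.27
position: [0.4511, -0.3009, 0.0166]
ee_rot: [0.802, 0.598, 0.002, 0.001]
ft_force: [0.5, -0.1, -0.8]
grip_width: 0.776
```

Call:
step_arm(
  motion=[
    [0,0,-10,0,0,0],
    [0,0,-30,0,0,0],
    [0,0,-40,0,0,0],
    [0,0,-40,0,0,0],
    [0,0,-30,0,0,0],
    [0,0,0,0,0,0],
  ],
)

```text
clock: 20.02
position: [0.4506, -0.3007, 0.1749]
ee_rot: [0.801, 0.598, 0.003, 0.002]
ft_force: [-0.3, -0.9, 0.2]
grip_width: 0.774
```

```bash
python3 plan.py .614 -.013 .15 63.7 35
python3 - <<'E'
from h import *
s=manip.camera("scene");crop(s,100,250,110,70,6,"s9.png")
E
```

```text
pos [ 0.4506 -0.3007  0.1749] t 20.025 grip 66.1 F [-0.3 -0.9  0.2] q [ 0.95  0.22 -0.51  1.74  0.11  1.2   0.13]
turn [ 0.4 -0.1  9.8] rows 2 [ 0.19 -0.07  4.9 ] | after-turn shift [330.3  19.1  24.9] rows 10 [33.   1.9  2.5]
```

View pics/s9.png

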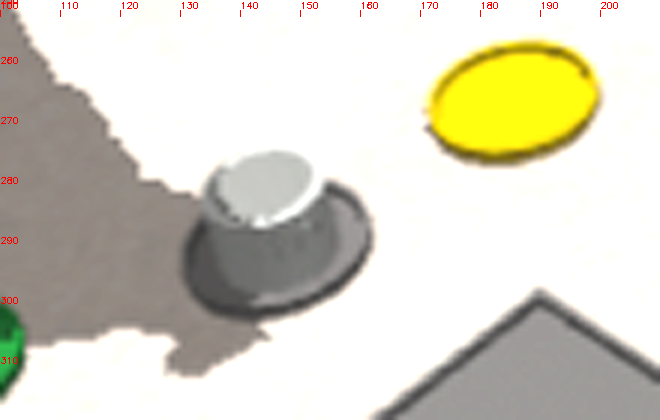

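The tin stands flat inside the grey tray; its base is clear of the rim all round. Next, the large carton.

Call:
step_arm(
  motion=[
    [0,0,0,0.2,0,4.9],
    [0,0,0,0.2,0,4.9],
    [33,2,1,0,0,0],
    [33,2,1,0,0,0],
    [33,2,1,0,0,0],
    [33,2,1,0,0,0],
    [33,2,1,0,0,0],
    [33,2,1,0,0,0],
    [33,2,1,0,0,0],
    [33,2,1,0,0,0],
    [33,2,1,0,0,0],
    [20,1,1,0,0,0],
    [0,0,0,0,0,0],
  ],
  jaw=85,
)

```text
clock: 21.7
position: [0.6061, -0.0161, 0.1512]
ee_rot: [0.851, 0.524, -0.006, -0.01]
ft_force: [0.0, -0.7, 0.3]
grip_width: 0.995
```

```bash
python3 plan.py .614 -.013 .08 63.7 35
python3 - <<'E'
from h import *
im=manip.camera("scene");crop(im,225,200,90,80,8,"s10.png",1.3)
E
```

```text
pos [ 0.6061 -0.0161  0.1512] t 21.7 grip 85.0 F [ 0.  -0.7  0.3] q [ 0.45  0.43 -0.63  1.57  0.25  1.24 -0.69]
turn [-1.3 -0.  -0.4] rows 1 [-1.32 -0.02 -0.43] | after-turn shift [ 6.3  5.7 71.2] rows 3 [ 2.1  1.9 23.7]
```

View pics/s10.png

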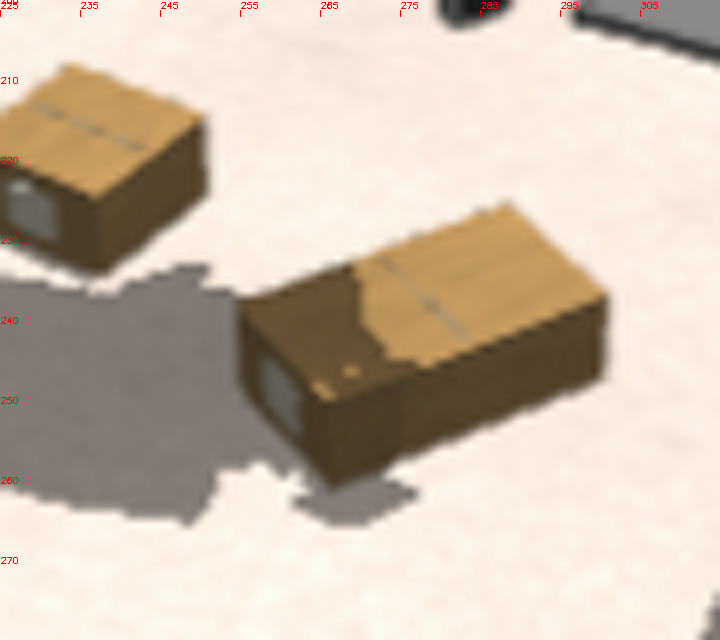

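The large carton is where it was, top corners at (255,238), (267,250), (300,237), (288,225). Approach.

Call:
step_arm(
  motion=[
    [6,6,15,-1.3,0,-0.4],
    [0,0,20,0,0,0],
    [0,0,20,0,0,0],
    [0,0,12,0,0,0],
    [0,0,0,0,0,0],
  ],
)

```text
clock: 22.38
position: [0.6116, -0.0212, 0.0798]
ee_rot: [0.852, 0.524, -0.002, 0.001]
ft_force: [0.4, 0.4, 0.3]
grip_width: 0.997
```

```bash
python3 plan.py .614 -.013 .05 63.7 35
```

```text
pos [ 0.6116 -0.0212  0.0798] t 22.375 grip 85.1 F [0.4 0.4 0.3] q [ 0.43  0.5  -0.6   1.64  0.31  1.1  -0.73]
turn [-0.1  0.2 -0.5] rows 1 [-0.07  0.25 -0.51] | after-turn shift [ 8.5 -1.5 29.8] rows 1 [ 8.5 -1.5 29.8]
```

Call:
step_arm(
  motion=[
    [8.5,-1.5,0,0,0,-0.5],
    [0,0,12,0,0,0],
    [0,0,0,0,0,0],
  ],
)

```text
clock: 22.75
position: [0.615, -0.0121, 0.0681]
ee_rot: [0.849, 0.528, -0.001, 0.001]
ft_force: [-1.0, 0.2, -0.2]
grip_width: 0.998
```

```bash
python3 plan.py .614 -.013 .014 63.7 35
python3 - <<'E'
from h import *
im=manip.camera("scene");crop(im,225,180,90,90,7,"s11.png",1.3)
E
```

```text
pos [ 0.615  -0.0121  0.0681] t 22.75 grip 85.2 F [-1.   0.2 -0.2] q [ 0.41  0.52 -0.6   1.64  0.33  1.09 -0.74]
turn [0.  0.2 0. ] rows 1 [0.01 0.19 0.05] | after-turn shift [-1.2 -0.5 54.1] rows 2 [-0.6 -0.2 27. ]
```

View pics/s11.png

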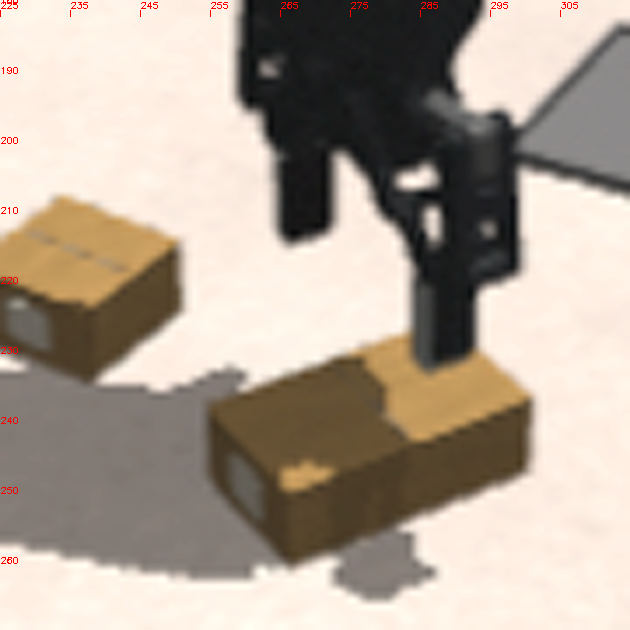

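```bash
python3 - <<'E'
from h import *
for z in(.068,.081): print(z,proj("scene",[[.615+.896*s*d,-.0121-.443*s*d,z] for s in(1,-1) for d in(.0425,.057)]).round(1).tolist())
print(proj("scene",[[.614+.896*s*.03,-.013-.443*s*.03,.036] for s in(1,-1)]).round(1))
E
```

```text
0.068 [[287.3, 234.9], [290.6, 238.0], [269.3, 218.0], [266.4, 215.4]]
0.081 [[287.3, 230.5], [290.7, 233.6], [269.2, 213.8], [266.3, 211.2]]
[[283.8 242.7]
 [271.4 230.6]]
```

Both fingers clear the carton sides equally. With the jaws open the tips stand about 13 mm above the TCP, so I can go down to a TCP height of about 8 mm.

Call:
step_arm(
  motion=[
    [-1,-0.5,20,0,0,0],
    [0,0,20,0,0,0],
    [0,0,12,0,0,0],
    [0,0,7,0,0,0],
    [0,0,0,0,0,0],
  ],
)

```text
clock: 23.42
position: [0.6141, -0.013, 0.0053]
ee_rot: [0.849, 0.528, -0.001, 0.001]
ft_force: [-0.1, -0.2, -0.2]
grip_width: 0.993
```

Call:
step_arm(
  motion=[
    [0,0,0,0,0,0],
    [0,0,0,0,0,0],
    [0,0,0,0,0,0],
    [0,0,0,0,0,0],
    [0,0,0,0,0,0],
  ],
  jaw=40,
  force=40,
)

```text
clock: 24.05
position: [0.6148, -0.013, 0.0066]
ee_rot: [0.849, 0.528, -0.001, 0.001]
ft_force: [-0.1, -0.0, -0.8]
grip_width: 0.697
```

Call:
step_arm(
  motion=[
    [0,0,-8,0,0,0],
    [0,0,-20,0,0,0],
    [0,0,-30,0,0,0],
    [0,0,0,0,0,0],
  ],
)

```text
clock: 24.55
position: [0.6155, -0.0125, 0.0697]
ee_rot: [0.849, 0.528, 0.0, 0.002]
ft_force: [-0.6, 0.3, -1.1]
grip_width: 0.697
```

```bash
python3 plan.py .582 .27 .1 93.4 30
python3 - <<'E'
from h import *
im=manip.camera("scene");crop(im,225,180,90,90,7,"s12.png",1.3)
E
```

```text
pos [ 0.6155 -0.0125  0.0697] t 24.55 grip 59.5 F [-0.6  0.3 -1.1] q [ 0.41  0.52 -0.6   1.64  0.33  1.08 -0.74]
turn [  0.2   0.1 -29.6] rows 4 [ 0.04  0.04 -7.41] | after-turn shift [284.  -16.7 -30.3] rows 10 [28.4 -1.7 -3. ]
```

View pics/s12.png

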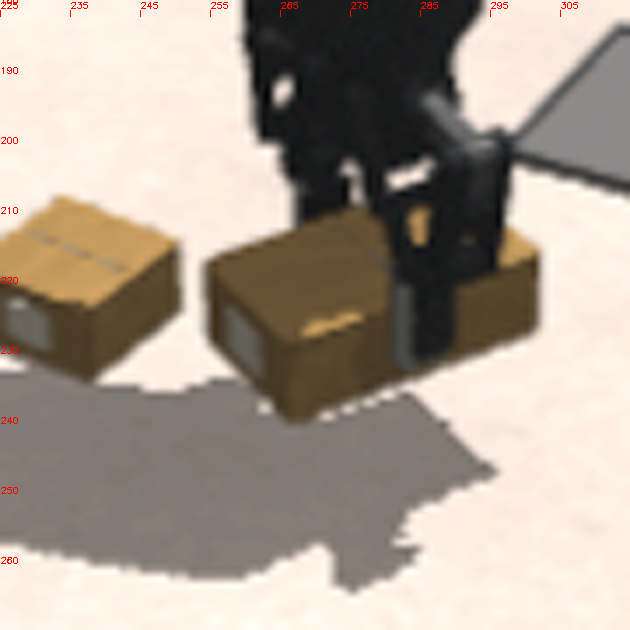

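Lifted level and gripped at 59.5 mm. Check the fingertip height relative to the carton's underside, since the rim matters here.

```bash
python3 - <<'E'
from h import *
im=manip.camera("scene");crop(im,265,205,40,40,18,"s13.png",2.0)
t=np.array([.896,-.443]);u=np.array([.443,.896]);p=np.array([.6155,-.0125])
for z in(.0631,.07,.074,.078):
  print(z,proj("scene",[[*(p+t*.03+u*k),z] for k in(-.011,.011)]).round(1).tolist())
E
```

```text
0.0631 [[280.7, 235.5], [288.3, 232.6]]
0.07 [[280.7, 233.2], [288.4, 230.4]]
0.074 [[280.8, 231.9], [288.4, 229.0]]
0.078 [[280.8, 230.5], [288.4, 227.7]]
```

View pics/s13.png

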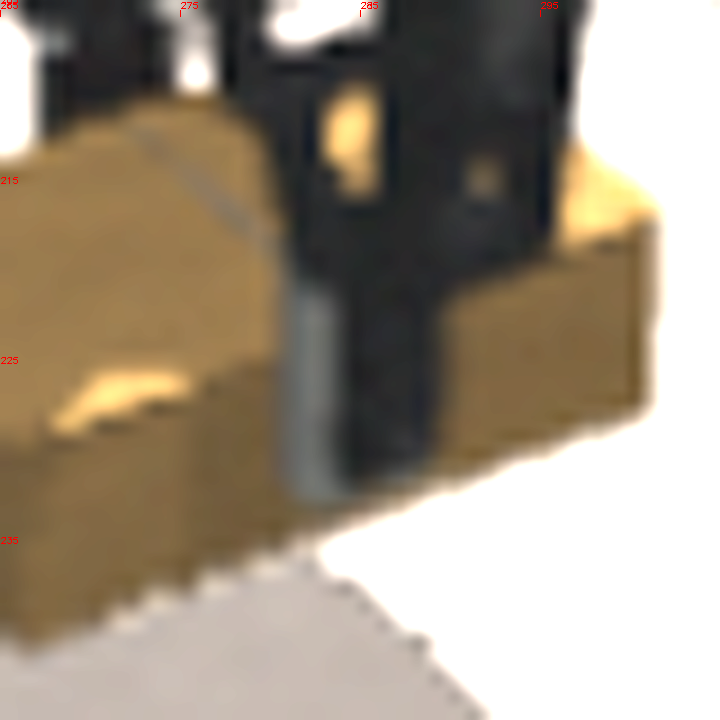

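Fingertips are about 10 mm above the underside, so they will clear the rim by about 5 mm. Raise, turn and carry.

Call:
step_arm(
  motion=[
    [0,0,-30,0,0,0],
    [0,0,0,0,0,-5],
    [0,0,0,0,0,-7],
    [0,0,0,0,0,-7],
    [0,0,0,0,0,-7],
    [0,0,0,0,0,-3.6],
    [16,-1,0,0,0,0],
    [28,-2,0,0,0,0],
    [28,-2,0,0,0,0],
    [28,-2,0,0,0,0],
    [28,-2,0,0,0,0],
    [28,-2,0,0,0,0],
    [28,-2,0,0,0,0],
    [28,-2,0,0,0,0],
    [28,-2,0,0,0,0],
    [15,-1,0,0,0,0],
    [0,0,0,0,0,0],
  ],
)

```text
clock: 26.78
position: [0.5638, 0.2588, 0.0861]
ee_rot: [0.683, 0.73, -0.008, -0.008]
ft_force: [0.5, -1.1, -1.3]
grip_width: 0.696
```

```bash
python3 plan.py .582 .27 .06 93.4 30
```

```text
pos [0.5638 0.2588 0.0861] t 26.775 grip 59.4 F [ 0.5 -1.1 -1.3] q [ 0.07  0.57 -0.76  1.58  0.4   1.17 -0.71]
turn [-1.3 -0.   0.4] rows 1 [-1.28 -0.03  0.37] | after-turn shift [10.1 18.8 26.1] rows 2 [ 5.1  9.4 13.1]
```

Call:
step_arm(
  motion=[
    [5,9,0,-1.2,0,0.4],
    [5,9,12,0,0,0],
    [0,0,10,0,0,0],
    [0,0,0,0,0,0],
  ],
)

```text
clock: 27.28
position: [0.5836, 0.2667, 0.0612]
ee_rot: [0.688, 0.726, -0.001, 0.0]
ft_force: [-0.6, -0.9, -1.1]
grip_width: 0.692
```

```bash
python3 plan.py .582 .27 .035 93.4 30
```

```text
pos [0.5836 0.2667 0.0612] t 27.275 grip 59.1 F [-0.6 -0.9 -1.1] q [ 0.03  0.62 -0.73  1.56  0.45  1.13 -0.74]
turn [-0.   0.1 -0.4] rows 1 [-0.04  0.11 -0.36] | after-turn shift [ 3.4 -1.4 26.2] rows 1 [ 3.4 -1.4 26.2]
```

Call:
step_arm(
  motion=[
    [3.5,-1.5,5,0,0,-0.4],
    [0,0,12,0,0,0],
    [0,0,8,0,0,0],
    [0,0,0,0,0,0],
  ],
)

```text
clock: 27.78
position: [0.5816, 0.2697, 0.0341]
ee_rot: [0.686, 0.728, -0.001, 0.0]
ft_force: [0.5, 0.2, -0.8]
grip_width: 0.697
```

```bash
python3 plan.py .582 .27 .01 93.4 30
python3 - <<'E'
from h import *
im=manip.camera("scene");crop(im,270,140,100,80,7,"s14.png",1.3)
im=manip.camera("top");crop(im,170,180,100,100,6,"t14.png",1.3)
E
```

```text
pos [0.5816 0.2697 0.0341] t 27.775 grip 59.5 F [ 0.5  0.2 -0.8] q [ 0.02  0.65 -0.72  1.58  0.47  1.09 -0.76]
turn [-0.1  0.1  0. ] rows 1 [-0.07  0.12  0.04] | after-turn shift [ 0.3  0.5 24.1] rows 1 [ 0.3  0.5 24.1]
```

View pics/s14.png

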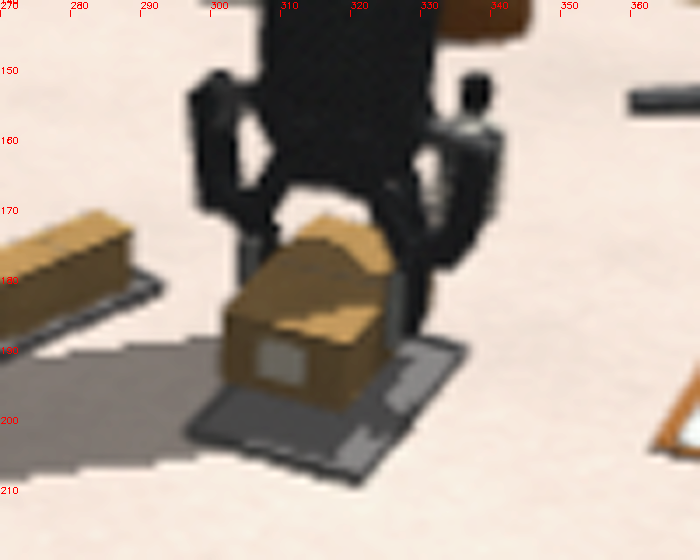

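View pics/t14.png

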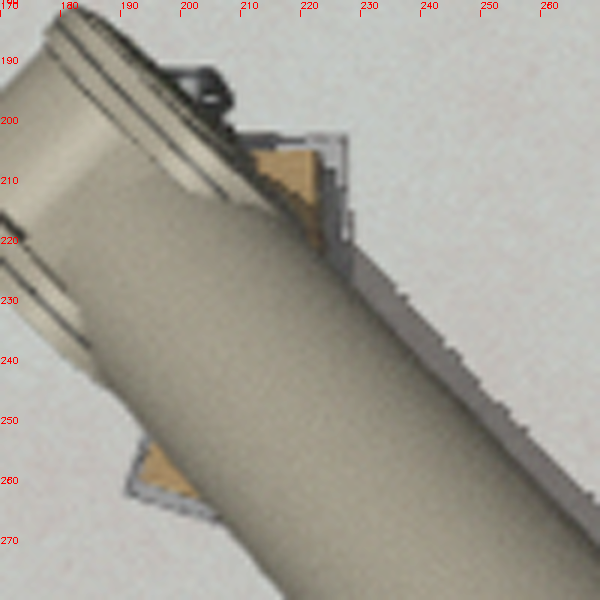

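```bash
python3 - <<'E'
from h import *
a=np.radians(3.4);R=np.array([[np.cos(a),-np.sin(a)],[np.sin(a),np.cos(a)]])
print(proj("top",[[*(np.array([.5816,.2697])+R@[.03,-.052]),.0635]]), proj("scene",[[*(np.array([.5816,.2697])+R@[sx*.03,-.052]),.0635-dz] for sx in(-1,1) for dz in (0,.036)]).round(1).tolist())
E
```

```text
[[222.17793475 204.5478305 ]] [[301.2, 183.6], [300.8, 194.0], [319.7, 188.4], [318.9, 198.9]]
```

The carton's corners sit where predicted: top view (222,205) against a predicted (222,204.5). Lower and release.

Call:
step_arm(
  motion=[
    [0,0.5,10,0,0,0],
    [0,0,8,0,0,0],
    [0,0,4,0,0,0],
    [0,0,1.5,0,0,0],
    [0,0,0,0,0,0],
  ],
)

```text
clock: 28.5
position: [0.5828, 0.27, 0.0102]
ee_rot: [0.686, 0.728, -0.0, 0.001]
ft_force: [-1.2, 0.4, -2.4]
grip_width: 0.692
```

```bash
python3 plan.py .582 .27 .0096 93.4 30
```

```text
pos [0.5828 0.27   0.0102] t 28.5 grip 59.1 F [-1.2  0.4 -2.4] q [ 0.01  0.68 -0.7   1.59  0.49  1.05 -0.77]
turn [0.  0.1 0. ] rows 1 [0.02 0.09 0.03] | after-turn shift [ 0.1 -0.8  0.6] rows 1 [ 0.1 -0.8  0.6]
```

Call:
step_arm(
  motion=[
    [0,0,0.5,0,0,0],
    [0,0,0,0,0,0],
    [0,0,0,0,0,0],
    [0,0,0,0,0,0],
  ],
  jaw=85,
)

```text
clock: 29.0
position: [0.5836, 0.2705, 0.011]
ee_rot: [0.686, 0.728, 0.001, 0.001]
ft_force: [0.2, 1.1, 0.0]
grip_width: 0.993
```

Call:
step_arm(
  motion=[
    [0,0,-10,0,0,0],
    [0,0,-30,0,0,0],
    [0,0,-40,0,0,0],
    [0,0,-40,0,0,0],
    [0,0,0,0,0,0],
  ],
)

```text
clock: 29.62
position: [0.5833, 0.2711, 0.1375]
ee_rot: [0.685, 0.728, 0.001, 0.001]
ft_force: [0.1, 0.9, -0.0]
grip_width: 0.992
```

```bash
python3 plan.py .464 .008 .13 88.6 30
python3 - <<'E'
from h import *
im=manip.camera("scene");crop(im,220,140,130,100,6,"s15.png",1.3)
E
```

```text
pos [0.5833 0.2711 0.1375] t 29.625 grip 84.7 F [ 0.1  0.9 -0. ] q [ 0.05  0.55 -0.77  1.5   0.39  1.25 -0.7 ]
turn [ 0.2 -0.   4.9] rows 1 [ 0.2  -0.02  4.86] | after-turn shift [-266.  -112.8    7.5] rows 10 [-26.6 -11.3   0.8]
```

View pics/s15.png

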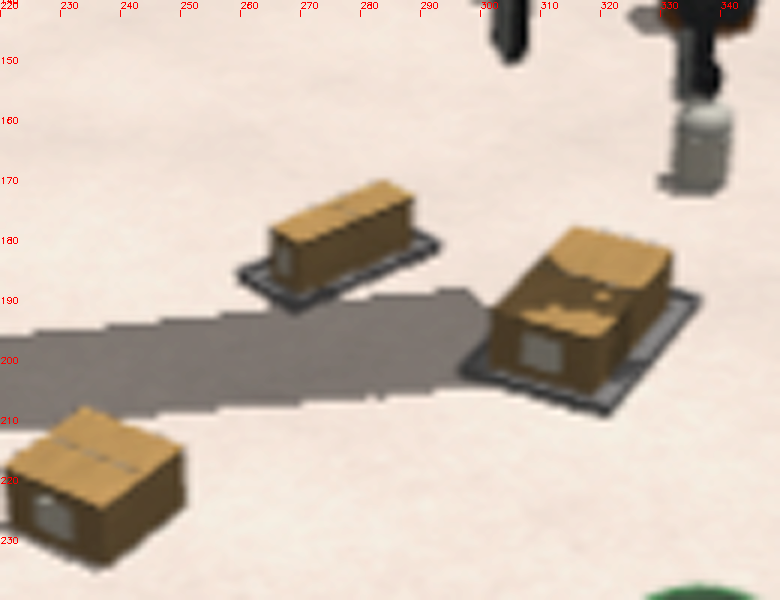

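Both the slim and large cartons sit flat inside their trays. Last piece: the square carton.

Call:
step_arm(
  motion=[
    [0,0,0,0,0,4.9],
    [-27,-11,0,0,0,0],
    [-27,-11,0,0,0,0],
    [-27,-11,0,0,0,0],
    [-27,-11,0,0,0,0],
    [-27,-11,0,0,0,0],
    [-27,-11,0,0,0,0],
    [-27,-11,0,0,0,0],
    [-27,-11,0,0,0,0],
    [-27,-11,0,0,0,0],
    [-10,-6,0,0,0,0],
    [0,0,0,0,0,0],
  ],
)

```text
clock: 31.18
position: [0.4606, 0.0113, 0.1277]
ee_rot: [0.717, 0.697, -0.006, -0.004]
ft_force: [0.1, 0.2, -0.5]
grip_width: 0.998
```

```bash
python3 plan.py .464 .008 .08 88.6 30
```

```text
pos [0.4606 0.0113 0.1277] t 31.175 grip 85.2 F [ 0.1  0.2 -0.5] q [ 0.6   0.14 -0.76  1.96  0.11  1.1  -0.23]
turn [-0.8  0.2 -0.2] rows 1 [-0.78  0.19 -0.21] | after-turn shift [-3.2  3.4 47.7] rows 2 [-1.6  1.7 23.9]
```

Call:
step_arm(
  motion=[
    [-3,3.5,10,-0.8,0.2,-0.2],
    [0,0,20,0,0,0],
    [0,0,18,0,0,0],
    [0,0,0,0,0,0],
  ],
)

```text
clock: 31.68
position: [0.4654, 0.0119, 0.0766]
ee_rot: [0.714, 0.7, 0.002, -0.0]
ft_force: [0.2, -0.3, -0.0]
grip_width: 0.996
```

```bash
python3 plan.py .464 .008 .05 88.6 30
```

```text
pos [0.4654 0.0119 0.0766] t 31.675 grip 85.1 F [ 0.2 -0.3 -0. ] q [ 0.57  0.21 -0.75  2.01  0.17  0.97 -0.28]
turn [ 0.2 -0.2  0.3] rows 1 [ 0.15 -0.18  0.32] | after-turn shift [-3.9 -1.3 26.6] rows 1 [-3.9 -1.3 26.6]
```

Call:
step_arm(
  motion=[
    [-4,-1.5,0,0,0,0.3],
    [0,0,18,0,0,0],
    [0,0,0,0,0,0],
  ],
)

```text
clock: 32.05
position: [0.4646, 0.0085, 0.0581]
ee_rot: [0.715, 0.699, 0.003, 0.0]
ft_force: [0.5, -0.3, 0.7]
grip_width: 0.993
```

```bash
python3 plan.py .464 .008 .007 88.6 30
python3 - <<'E'
from h import *
im=manip.camera("scene");crop(im,200,160,90,90,7,"s16.png",1.3)
E
```

```text
pos [0.4646 0.0085 0.0581] t 32.05 grip 84.8 F [ 0.5 -0.3  0.7] q [ 0.57  0.24 -0.74  2.03  0.2   0.94 -0.29]
turn [ 0.2 -0.2  0.1] rows 1 [ 0.24 -0.21  0.06] | after-turn shift [-0.5 -0.6 51.1] rows 2 [-0.2 -0.3 25.6]
```

View pics/s16.png

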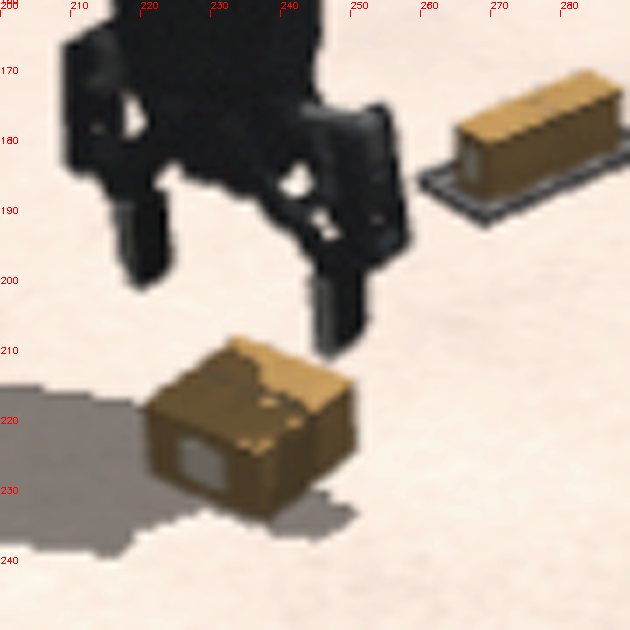

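```bash
python3 - <<'E'
from h import *
c=np.array([.4646,.0085])
print(proj("scene",[[c[0]+s*.0425,c[1]+k,.071] for s in(1,-1) for k in(-.011,.011)]).round(1).tolist())
h=[(-1,-1),(1,-1),(1,1),(-1,1)]
print(proj("scene",[[.464+.03*a,.0084+.03*b,.036] for a,b in h]).round(1).tolist())
E
```

```text
[[245.0, 210.9], [249.9, 207.0], [219.6, 201.8], [224.7, 198.3]]
[[219.7, 217.1], [237.4, 223.8], [250.5, 213.2], [233.2, 207.0]]
```

Predicted and observed fingertips and carton corners agree to about 1 px. Go down and grip.

Call:
step_arm(
  motion=[
    [-0.5,-0.5,18,0,0,0],
    [0,0,18,0,0,0],
    [0,0,10,0,0,0],
    [0,0,4,0,0,0],
    [0,0,0,0,0,0],
  ],
)

```text
clock: 32.72
position: [0.4649, 0.0084, 0.0053]
ee_rot: [0.715, 0.699, 0.003, 0.0]
ft_force: [-0.3, 0.3, 0.2]
grip_width: 0.996
```

Call:
step_arm(
  motion=[
    [0,0,0,0,0,0],
    [0,0,0,0,0,0],
    [0,0,0,0,0,0],
    [0,0,0,0,0,0],
    [0,0,0,0,0,0],
  ],
  jaw=40,
  force=40,
)

```text
clock: 33.35
position: [0.4657, 0.0082, 0.0064]
ee_rot: [0.715, 0.699, 0.004, 0.001]
ft_force: [0.2, -0.5, -1.1]
grip_width: 0.698
```

Call:
step_arm(
  motion=[
    [0,0,-8,0,0,0],
    [0,0,-20,0,0,0],
    [0,0,-35,0,0,0],
    [0,0,-40,0,0,0],
    [0,0,0,0,0,0],
  ],
)

```text
clock: 33.98
position: [0.4648, 0.0084, 0.114]
ee_rot: [0.715, 0.699, 0.004, 0.001]
ft_force: [0.9, 0.3, -1.4]
grip_width: 0.694
```

```bash
python3 plan.py .5846 -.3103 .11 84.1 28
python3 - <<'E'
from h import *
im=manip.camera("scene");crop(im,200,140,90,100,7,"s17.png",1.3)
E
```

```text
pos [0.4648 0.0084 0.114 ] t 33.975 grip 59.3 F [ 0.9  0.3 -1.4] q [ 0.61  0.15 -0.77  1.98  0.12  1.05 -0.23]
turn [ 0.4 -0.3  4.6] rows 1 [ 0.37 -0.25  4.62] | after-turn shift [-304.7  152.     4. ] rows 13 [-23.4  11.7   0.3]
```

View pics/s17.png

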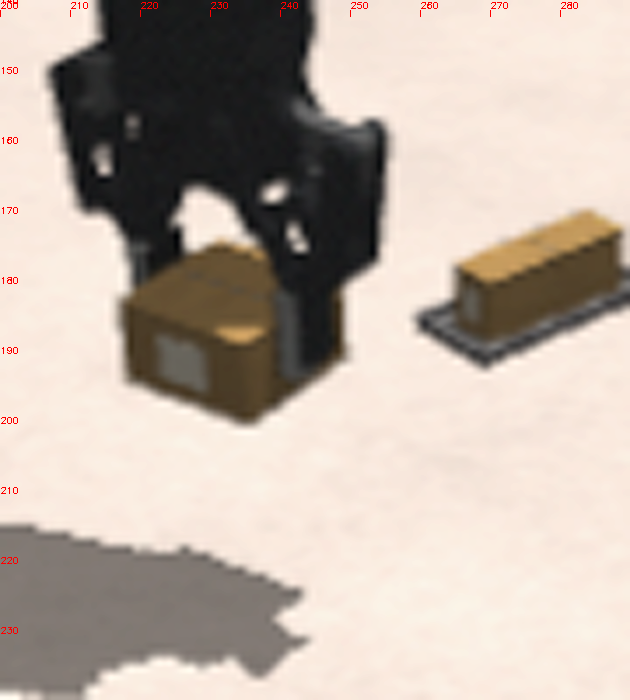

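Lifted level (lower corner at (235,200)). Carry it to the square tray.

Call:
step_arm(
  motion=[
    [0,0,0,0,0,4.6],
    [-12,6,0,0,0,0],
    [-23,12,-1,0,0,0],
    [-23,12,-1,0,0,0],
    [-23,12,-1,0,0,0],
    [-23,12,-1,0,0,0],
    [-23,12,-1,0,0,0],
    [-23,12,-1,0,0,0],
    [-23,12,-1,0,0,0],
    [-23,12,-1,0,0,0],
    [-23,12,-1,0,0,0],
    [-23,12,-1,0,0,0],
    [-23,12,-1,0,0,0],
    [-15,8,0,0,0,0],
    [0,0,0,0,0,0],
  ],
)

```text
clock: 35.9
position: [0.5761, -0.3074, 0.1025]
ee_rot: [0.736, 0.677, -0.005, -0.01]
ft_force: [0.4, -0.4, -1.2]
grip_width: 0.695
```

```bash
python3 plan.py .5846 -.3103 .07 84.1 28
```

```text
pos [ 0.5761 -0.3074  0.1025] t 35.9 grip 59.3 F [ 0.4 -0.4 -1.2] q [ 0.8   0.56 -0.53  1.48  0.29  1.2   0.15]
turn [-1.3 -0.3  1.1] rows 1 [-1.3  -0.33  1.09] | after-turn shift [-2.   8.8 32.5] rows 2 [-1.   4.4 16.3]
```

Call:
step_arm(
  motion=[
    [-2,9,5,-1.3,-0.3,1.1],
    [0,0,15,0,0,0],
    [0,0,12,0,0,0],
    [0,0,0,0,0,0],
  ],
)

```text
clock: 36.4
position: [0.5839, -0.3079, 0.0658]
ee_rot: [0.742, 0.671, 0.0, -0.001]
ft_force: [0.2, 0.4, -0.9]
grip_width: 0.698
```

```bash
python3 plan.py .5846 -.3103 .035 84.1 28
python3 - <<'E'
from h import *
im=cv2.imread("pics/scene0.png");crop(im,150,290,75,55,10,"c_sq.png",1.3)
c=cv2.imread("pics/c_sq.png");a=np.radians(-5.9);R=np.array([[np.cos(a),-np.sin(a)],[np.sin(a),np.cos(a)]])
q=proj("scene",[[*(np.array([.5846,-.3103])+R@[.042*x,.042*y]),.008] for x,y in((1,1),(1,-1),(-1,-1),(-1,1))])
cv2.polylines(c,[((q-[150,290]+.5)*10-.5).astype(int)],True,(0,0,255));cv2.imwrite("pics/c_sq.png",c)
E
```

```text
pos [ 0.5839 -0.3079  0.0658] t 36.4 grip 59.6 F [ 0.2  0.4 -0.9] q [ 0.79  0.6  -0.52  1.51  0.31  1.12  0.11]
turn [-0.1 -0.1  0.1] rows 1 [-0.1  -0.11  0.12] | after-turn shift [-2.3  1.  30.8] rows 2 [-1.1  0.5 15.4]
```

View pics/c_sq.png

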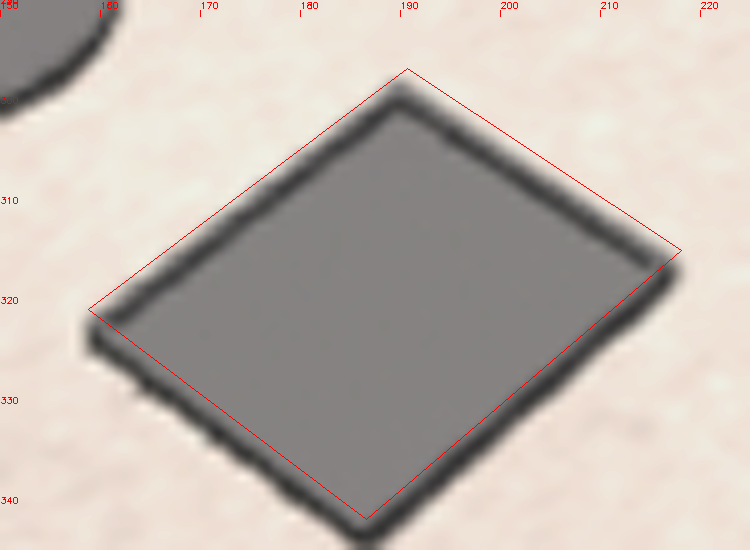

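The scene view shows the same offset of about 1 px as for the round tray (calibration), so the position is confirmed to about 2 mm.

Call:
step_arm(
  motion=[
    [-3,1,8,0,0,0],
    [0,0,15,0,0,0],
    [0,0,8,0,0,0],
    [0,0,0,0,0,0],
  ],
)

```text
clock: 36.9
position: [0.5846, -0.311, 0.0327]
ee_rot: [0.742, 0.671, 0.0, -0.001]
ft_force: [-0.2, 0.0, -0.7]
grip_width: 0.699
```

```bash
python3 plan.py .585 -.311 .0096 84.1 28
python3 - <<'E'
from h import *
im=manip.camera("scene");crop(im,130,240,110,110,6,"s18.png",1.3)
E
```

```text
pos [ 0.5846 -0.311   0.0327] t 36.9 grip 59.7 F [-0.2  0.  -0.7] q [ 0.78  0.64 -0.5   1.52  0.33  1.07  0.1 ]
turn [-0.1 -0.1  0.1] rows 1 [-0.1  -0.11  0.15] | after-turn shift [ 0.   0.4 23.1] rows 1 [ 0.   0.4 23.1]
```

View pics/s18.png

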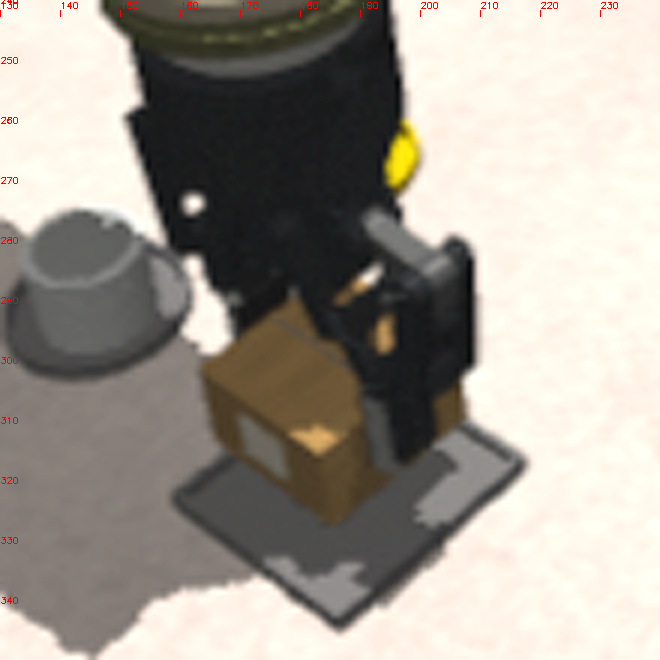

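Aligned with the tray (tray near corner at (187,345), carton near corner at (186,327)). Lower and release.

Call:
step_arm(
  motion=[
    [0,0,10,0,0,0],
    [0,0,8,0,0,0],
    [0,0,4,0,0,0],
    [0,0,1,0,0,0],
    [0,0,0,0,0,0],
  ],
)

```text
clock: 37.58
position: [0.5853, -0.3112, 0.0094]
ee_rot: [0.742, 0.671, 0.0, -0.0]
ft_force: [0.5, -0.2, -0.7]
grip_width: 0.697
```

Call:
step_arm(
  motion=[
    [0,0,0.5,0,0,0],
    [0,0,0,0,0,0],
    [0,0,0,0,0,0],
    [0,0,0,0,0,0],
  ],
  jaw=85,
)

```text
clock: 38.08
position: [0.586, -0.3115, 0.0098]
ee_rot: [0.742, 0.671, 0.001, 0.0]
ft_force: [-1.0, -0.4, 0.0]
grip_width: 0.998
```

Call:
step_arm(
  motion=[
    [0,0,-10,0,0,0],
    [0,0,-30,0,0,0],
    [0,0,-40,0,0,0],
    [0,0,-40,0,0,0],
    [0,0,-40,0,0,0],
    [-30,-30,0,0,0,0],
    [-30,-40,0,0,0,0],
    [-30,-40,0,0,0,0],
    [-30,-40,0,0,0,0],
    [-20,-40,0,0,0,0],
    [0,0,0,0,0,0],
  ],
)

```text
clock: 39.45
position: [0.3781, -0.4351, 0.1826]
ee_rot: [0.741, 0.672, 0.001, 0.004]
ft_force: [-0.7, 0.5, -0.2]
grip_width: 0.997
```

```bash
python3 - <<'E'
from h import *
im=manip.camera("scene");cv2.imwrite("pics/s19.png",im);crop(im,120,150,220,200,3,"s19c.png",1.3)
im=manip.camera("top");cv2.imwrite("pics/t19.png",im);crop(im,130,130,290,170,2,"t19c.png",1.3)
E
```

```text
(no output)
```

View pics/s19c.png

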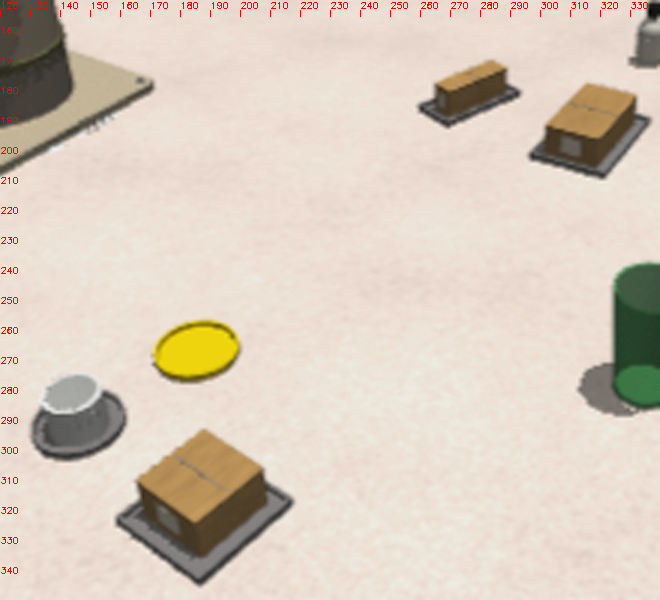

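View pics/t19c.png

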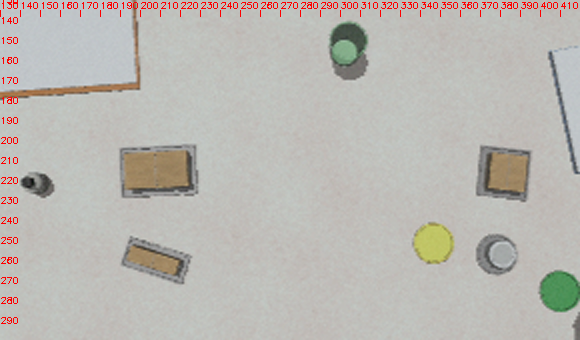

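All four pieces are in their trays, and the glass and bottle look unmoved. One enlarged check with overlays of where each flat-lying piece should appear.

```bash
python3 - <<'E'
from h import *
t=cv2.imread("pics/t19.png");s=cv2.imread("pics/s19.png")
def ov(n,im,x0,y0,w,h,k,name,quads):
    crop(im,x0,y0,w,h,k,name,1.3);c=cv2.imread("pics/"+name)
    for q in quads: cv2.polylines(c,[((proj(n,q)-[x0,y0]+.5)*k-.5).astype(int)],True,(0,0,255))
    return c
def quad(x,y,yaw,hx,hy,z):
    a=np.radians(yaw);R=np.array([[np.cos(a),-np.sin(a)],[np.sin(a),np.cos(a)]]);return np.array([[*(np.array([x,y])+R@[hx*i,hy*j]),z] for i,j in((1,1),(1,-1),(-1,-1),(-1,1))])
a=np.linspace(0,6.28,60)
Q=[quad(.434,.2713,-16.6,.013,.042,.037),quad(.583,.2705,3.4,.03,.052,.039)]
Q2=[quad(.586,-.3113,-5.9,.03,.03,.039),np.c_[.451+.022*np.cos(a),-.3008+.022*np.sin(a),0*a+.037]]
A=ov("top",t,180,190,65,90,6,"a.png",Q);B=ov("top",t,355,190,65,90,6,"b.png",Q2)
cv2.imwrite("pics/t20.png",np.hstack([A,B]))
A=ov("scene",s,255,155,90,65,6,"a.png",Q);B=ov("scene",s,125,265,100,85,6,"b.png",Q2);
cv2.imwrite("pics/s20a.png",A);cv2.imwrite("pics/s20b.png",B)
d=cv2.absdiff(s,cv2.imread("pics/scene0.png")).max(2);print("glass diff",d[235:290,320:355].max(),"bottle diff",d[148:175,330:345].max())
E
```

```text
glass diff 3 bottle diff 3
```

View pics/t20.png

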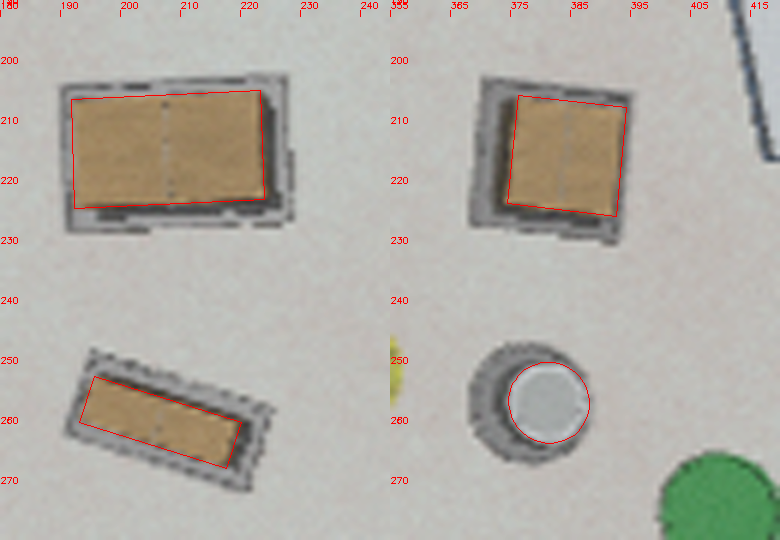

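View pics/s20a.png

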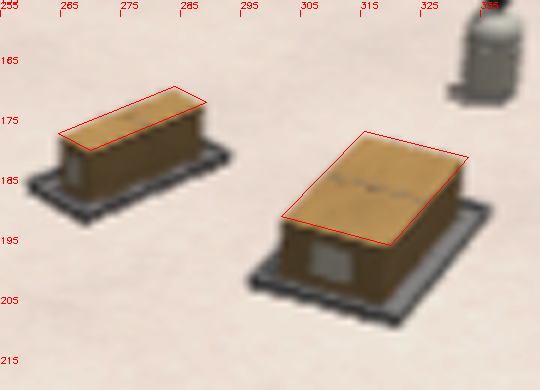

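View pics/s20b.png

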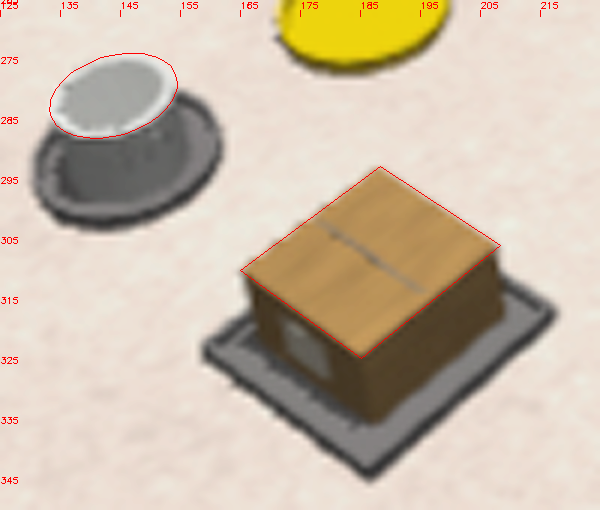

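The overlays at lying-flat height match all four pieces in both views. The glass and bottle image regions are unchanged (pixel difference at most 3). Handing in.

```bash
python3 -c "
from workcell import manip
print(manip.hand_in(), manip.get_obs()['clock'])"
```

```text
the job is handed in; nothing more can be done
the job is handed in; nothing more can be done
```

The job is handed in. All four pieces are in their trays and let go, placed in this order: slim carton, tin, large carton (the one under the pile), then the square carton that stood alone. It took about 39.5 s of the 120 s.

- **Flat and inside the rim:** in the last pictures from both cameras, outlines drawn at the lying-flat height match all four pieces, each within its tray's rim.
- **Glass and bottle:** both are unmoved in the scene view (pixel difference at most 3).
- **Forces:** the force readings I saw stayed under about 3 N; I only read them at the end of each move.
- **One disagreement:** the two cameras differed by about 2–3 mm on the round and square tray positions. That fits the stated calibration error and is well within the 9 mm to spare, so I aimed between the two.

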